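# Refit the retaining ring on the coal pot's door post

## Robot

A 6-joint arm with a two-finger parallel gripper is mounted at the origin on the work surface. World frame = base frame: x ahead of the robot, y to its left, z up, the work surface at z = 0. Lengths are in mm, angles in rad, forces in N, time in s.
With the tool pointing down it reaches from about 275 to 750 mm from the base axis. Payload 10.2 kg.
Tool frame: the origin (TCP) lies between the finger pads; the fingertips stand 11 mm ahead of it and the grasp point (between the pads) lies 8 mm behind it (ctrl.nose_length is the distance from the TCP to the fingertips, in mm); x points along the fingers, y is the direction in which the jaws open and shut, and the axes are right-handed (so a half turn about x gives the same grasp; the last joint's range is limited). The gripper opens to 85 mm and grips with 20 to 120 N. Pads are 22 mm wide; open, the fingers measure 114 mm over their backs; the gripper's body (76 mm by 85 mm) begins 54 mm behind the grasp point. The pads swing forward as they close: fully open they stand 13 mm farther back than shut.
Start: joints at [-1.379, 0.313, 1.498, -0, 1.331, -0.223], TCP at [211.567, -480.49, 242.294] pointing down, gripper open.
Joint ranges: [-2.94, 2.94], [-0.97, 2.17], [0.19, 2.56], [-1.23, 4.37], [0.02, 3.11], [-2.88, 2.88]. Speed limits (rad/s): [2.39, 2.39, 3.01, 3.14, 3.14, 3.14].

## Interface

Orientations are given as a unit quaternion [w, x, y, z].
In Python, from rig import ctrl, capture, ticket gives the robot as it stands.
- The arm moves only by the tool step_arm, never from a script. Its argument "commands" is a list of rows, each a list of 2 entries, a list of its own where there are three numbers: the shift along the world's x, y, z normalised to -1 to 1, where 1 is 0.04 m, then the turn about the world's z normalised to -1 to 1, where 1 is 180 degrees. A call has 1 to 5 rows; each row shifts and turns the commanded pose from where the row before left it; what a row does not reach is not made up. A row lasts 1/10 s, in which the tool goes at most 50 mm and 8.59 degrees, less where a joint would pass 70% of its speed; a pose out of reach is approached as far as the arm can. A call with a number of a shift or a turn outside -1 to 1 is refused whole. A call with a gripper value outside its range is refused whole. "gripper" is the closure, from -1 (fully open) to 1 (shut), so that 0 is half open, set as the call begins (left out, the last holds). The fingers move at their own pace and stop on an object; "force" is the grip in N (left out, the last holds). Time passes only in rows, so rows that do not move let the fingers close. It gives the time, the measured TCP pose, the force and the opening at its end, in the units of the state.
- ctrl.sense(): the state, without advancing time (a new reading comes with each control period).
- capture(name): name is "side" or "top" or "wrist"; returns a dict with "image" (420x560x3 uint8, blue, green, red), "fov_y" (degrees; the focal length in pixels is half the picture's height over the tangent of half this angle, whatever the lens; pixels are square), "cx", "cy" (the principal point, pixels), "k1" (the pictures are not rectified: a ray, as slopes to the right and down, at radius r is drawn at 1 + k1 r^2 times it, then the intrinsics apply), "origin" and "orientation" of the camera in the world. Camera axes: x right, y down, z forward; pixel columns grow to the right and rows downward; lengths in mm; the calibration is good to about 2 mm. A picture is of the moment at which its call begins. There is no depth.
- ticket.finish_job(): hands the job in, once; it reports no verdict.
The state is a dict: "time_s": time; "joints": joint angles; "dq": joint speeds; "tau": joint torques, N m; "eef_pos": TCP position; "ee_rot": TCP orientation; "force": force on the tool from outside, world axes, zero at the start; "wrist_torque": the same for the moment, N m; "grip_width": opening from 0.0 (shut) to 1.0 (fully open).
Only numpy, scipy, OpenCV 4.12 (cv2) and the standard library are available. Lean on these libraries where they do the work, as an engineer would, in place of code of your own. Each camera call takes 0.05 s, during which the arm holds its last target.

## Task

Squeeze the ring pliers to spread the spring retaining ring waiting on their tips, and slide it down over the coal pot's hinge post by feel, pressing gently, until it meets the shoulder below the groove (the post's height differs every time). Let the ring close into the groove, draw the pliers off and stand them back upright in their wooden stand. Leave the bowl, cup and pan alone.

Things in the scene. Friction and masses are not known exactly. Their poses are not given: they have to be found in the camera images.
- pliers: Dark steel ring pliers, two rubber handles on top, upright in the stand, 152 mm tall, 140 to 220 g. Origin: midway between the tip ends; z up to the handles; handles and tips lie at +y and -y and open along y; pivot along x, 75 mm up. Jaws 14 to 18 mm wide (x), inner faces 39 mm apart, outer 57, clear between them to 45 mm above the tip ends.
- grip (a point): Grip point, midway between the handles, 130 mm above the pliers' origin. Handles: 18 mm wide (x), 106 to 152 mm above the origin, outer faces 57 mm apart here at rest (61 at the top). Squeezing them spreads the tips up to a stop: faces then about 45 mm apart (15 to 20 N; 40 N is safe). Held 54 mm apart, the tips are slack in the ears and the spring still presses the fingers with 4 N.
- pivot (a point): The pliers' pivot, on the pliers' axis 75 mm above the tip ends. Each tip is a prong 5 (y) x 6 (x) mm, 5 mm long below a flat jaw shoulder; the shoulders rest on the ring's ears and can press it down. Squeezed to the stop, the tips hold the ring by friction, its middle within 2 mm of the pliers' axis, its underside about level with the tip ends (within 2 mm).
- ring: Steel spring retaining ring, 60 g, flat on the stand, plier tips in its two ears. Two half rings 6 mm thick, free inner radius 11.5 mm, 35 mm across, hinged and sprung at the end of a tail 45 mm behind (-x), mouth at +x. Ears at y = +-25 mm with slots 7.5 (y) x 9 (x) mm, 64 mm over both. Origin: centre of the shut ring, underside; it moves with the +y half (5 mm off the middle when spread).
- ring_half (a joint): Opening angle of the ring, rad: 0 shut and free, about 0.02 shut in the groove, about 0.13 gripping the post outside the groove, about 0.24 fully spread by the pliers (inner radius then about 15.5 mm). Its spring pulls it shut.
- post_foot (a point): Foot of the steel hinge post, on its upright axis, on the ledge. Post 28 mm in diameter, flat top with 1.5 mm chamfer. Groove 24 mm in diameter, from 28 to 20 mm below the top, right above a collar 40 mm in diameter, the shoulder where the ring comes to rest. Height set differently every time and not measured: shoulder 78 to 98 mm above this point, top 106 to 126 mm. Door knuckle below 70 mm.
- pot: Square sheet-steel coal pot, fixed, 66 mm high, charcoal under a wire grate. Origin: the hinge post's foot. Its box spans +18 to +182 mm along x and -162 to +12 mm along y. Swing door, 120 mm long, on the post at the front (-x side): along -y when shut, may stand open towards -x by up to 0.9 rad.
- stand: Wooden stand, fixed: block -70 to +42 mm in x, 96 mm in y, 20 mm high, four uprights to 66 mm leaving two slots, 23 mm wide, for the jaws at 25 to 43 mm either side (y). Origin under the middle, on the ledge. The pliers stand with their origin over it, y along its y, tip ends 21 mm above the ledge (20 without the ring).
- bowl: Upturned grey plastic bowl, 124 mm wide, 52 mm high; origin at its middle on the ledge. Bystander.
- cup: White ceramic cup, 76 mm wide, 85 mm high; origin under its middle. Bystander.
- pan: Aluminium pan, 190 mm wide, 45 mm deep, with a clip handle that reaches 210 mm from its centre and 60 mm up; origin under the pan's middle. Bystander.
Not all that is in view belongs to the job. Of the things like the pliers, leave any that is yellow; of the rest the larger one is meant.

How it is judged (in metres and radians):
On the way, in this order (a step that is already met when the one before it is completed fails the run):
1. the ring, spread wide by the pliers, is lifted clear of the stand (value of joint ring_half above 0.17 rad and height (world z) of ring above 0.05 m and contact force between ring and pliers above 0.5 N), for 0.2 s.
2. the ring is shut in the post's groove (value of joint ring_half below 0.07 rad and horizontal distance between ring and post_foot below 0.005 m and z of ring in the frame of post_foot between 0.074 and 0.102 m), for 0.2 s.
At the end, for the whole second after the job is handed in: The ring is shut in the groove (opening < 0.07 rad, within 5 mm of the post axis, 74 to 102 mm above its foot, tilt < 0.2 rad), at rest and free of the pliers; the pliers stand at rest and upright (0.2 rad) in the stand, within 12 mm of its axis, origin < 28 mm high (all of step 2 and angle between each of ring, pliers's own z axis and vertical below 0.2 rad and contact force between ring and pliers below 0.05 N and linear speed of each of ring, pliers below 0.02 m/s and horizontal distance between pliers and stand below 0.012 m and z of pliers in the frame of stand below 0.028 m); the robot touches nothing.
It fails at once if the ring or the pliers press on the coal pot or its post with more than 25 N (contact force between any of ring, pliers and pot above 25 N).
It fails at once if a bystander (bowl, cup, pan) is moved more than 20 mm (distance of any of bowl, cup, pan from where it was at the start of the episode above 0.02 m).
It also fails if it takes over 72 s, if anything falls off the work surface, if the arm or the gripper's body presses on something with over 40 N, if the wrist force passes 120 N, or if a joint passes its speed limit or range.

## Working session

There is one attempt and no reset: what is moved stays moved. The work goes in short steps, Python scripts to look and compute and a tool call to move; the robot and the scene stay as the last step left them, time stands still between calls to the robot, and variables do not carry over. Pictures are saved under pics/ and viewed, and the job is handed in when it is done.

Besides the shell and the picture viewer there is one more tool, called as name([rows], argument=value, ...), one row to a line, values as JSON. step_arm: Moves the arm, as the interface text tells. Its arguments: {"type":"object","properties":{"commands":{"type":"array","items":{"type":"array"}},"gripper":{"type":"number"},"force":{"type":"number"}},"required":["commands"]}

```bash
ls; mkdir -p pics; python3 - <<'E'
from rig import ctrl, capture, ticket
import cv2, json, pickle
s=ctrl.sense(); print(s, ctrl.nose_length)
for n in ["side","top","wrist"]:
    c=capture(n); cv2.imwrite(f"pics/{n}0.png",c["image"]); pickle.dump(c,open(f"{n}0.pkl","wb"))
    print(n,{k:v for k,v in c.items() if k!="image"})
E
```

```text
pics
{'time_s': 0.0, 'joints': array([-1.37940529e+00,  3.13471083e-01,  1.49845485e+00,  2.85223293e-05,
        1.33100292e+00, -2.23402321e-01]), 'dq': array([-9.17693387e-04,  5.71228555e-04, -1.50823724e-03, -3.75880772e-05,
        5.12170127e-04, -4.14817768e-04]), 'tau': array([-8.63926634e-04, -4.12272084e+01, -2.59747374e+01, -2.17188344e-04,
        4.13221103e-03, -1.71148531e-05]), 'eef_pos': array([ 211.5211602 , -480.23273225,  241.71759529]), 'ee_rot': array([ 0.14512795,  0.69197138,  0.14607234, -0.69193667]), 'force': array([-0.41768324,  0.69404418, -0.03752113]), 'wrist_torque': array([0.00249692, 0.01048386, 0.03111754]), 'grip_width': 1.0004441934704564} 11.0
side {'fov_y': 57.48389673401328, 'cx': 282.1614147026369, 'cy': 213.2876959100106, 'k1': -0.09279838014224416, 'origin': array([214.38888022, 462.64285219, 717.08112573]), 'orientation': array([ 0.1087027 , -0.23533731,  0.89224226, -0.3697348 ])}
top {'fov_y': 45.57171912279509, 'cx': 276.20425281385667, 'cy': 206.04585402486435, 'k1': -0.18242955706183558, 'origin': array([ 393.24532518,  -65.13670924, 1362.02633581]), 'orientation': array([-0.04429608,  0.71118681, -0.70045225,  0.04022223])}
wrist {'fov_y': 66.83177671222275, 'cx': 284.63059421585194, 'cy': 211.471680682196, 'k1': -0.03354907934529429, 'origin': array([ 285.89604736, -446.56703721,  373.64797723]), 'orientation': array([ 0.13561041,  0.82625896, -0.53953088, -0.08838761])}
```

View pics/side0.png

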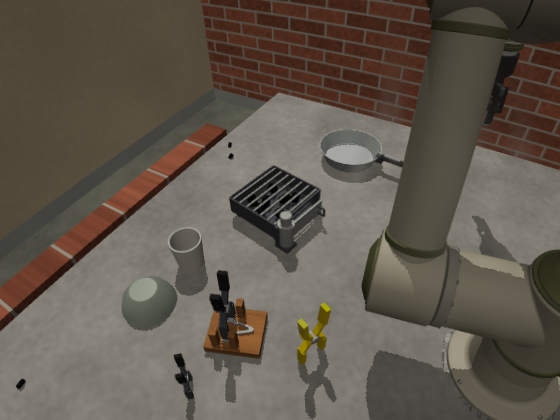

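View pics/top0.png

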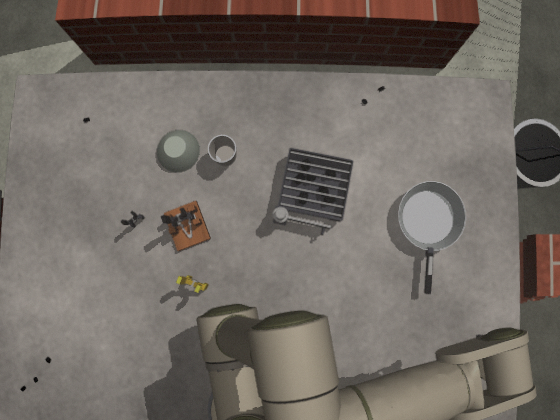

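View pics/wrist0.png

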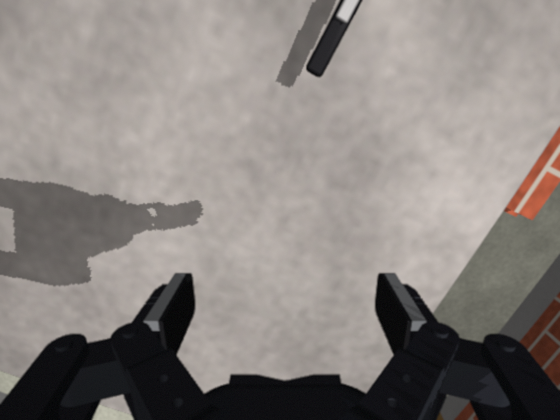

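Candidates for the pliers in the side view: the dark ones in the wooden stand (225,300), small dark ones without a stand (183,375), and yellow ones (315,335). I choose the ones in the stand, because they are dark, larger and carry the ring. Next I check that choice in a close crop.

```bash
cat > h.py <<'E'
import numpy as np, cv2, pickle
from scipy.spatial.transform import Rotation as R
def K(c):
    H,W=c["image"].shape[:2]; f=H/2/np.tan(np.radians(c["fov_y"])/2)
    return f
def rot(q): return R.from_quat([q[1],q[2],q[3],q[0]]).as_matrix()
def ray(c,u,v):
    f=K(c); d=np.array([(u-c["cx"])/f,(v-c["cy"])/f]); p=d.copy()
    for _ in range(30): p=d/(1+c["k1"]*(p@p))
    r=rot(c["orientation"])@np.array([p[0],p[1],1.]); return np.array(c["origin"]),r/np.linalg.norm(r)
def plane(c,u,v,z):
    o,r=ray(c,u,v); return o+r*(z-o[2])/r[2]
def proj(c,P):
    p=rot(c["orientation"]).T@(np.array(P,float)-c["origin"]); s=p[:2]/p[2]; s=s*(1+c["k1"]*(s@s))
    return s*K(c)+[c["cx"],c["cy"]]
def tri(obs):
    A=np.zeros((3,3));b=np.zeros(3)
    for c,u,v in obs:
        o,r=ray(c,u,v); M=np.eye(3)-np.outer(r,r); A+=M;b+=M@o
    P=np.linalg.solve(A,b); return P,[proj(c,P)-[u,v] for c,u,v in obs]
def load(n): return pickle.load(open(n+".pkl","rb"))
def crop(c,name,x0,y0,w,h,s):
    cv2.imwrite(name,cv2.resize(c["image"][y0:y0+h,x0:x0+w],None,fx=s,fy=s,interpolation=cv2.INTER_CUBIC))
E
python3 - <<'E'
from h import *
s=load("side0");t=load("top0")
crop(s,"pics/s_crop.png",160,250,120,120,5)
crop(t,"pics/t_crop.png",150,190,70,70,8)
crop(t,"pics/t_crop2.png",255,190,90,70,8)
crop(s,"pics/s_crop2.png",220,160,120,100,6)
E
```

```text
(no output)
```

View pics/s_crop.png

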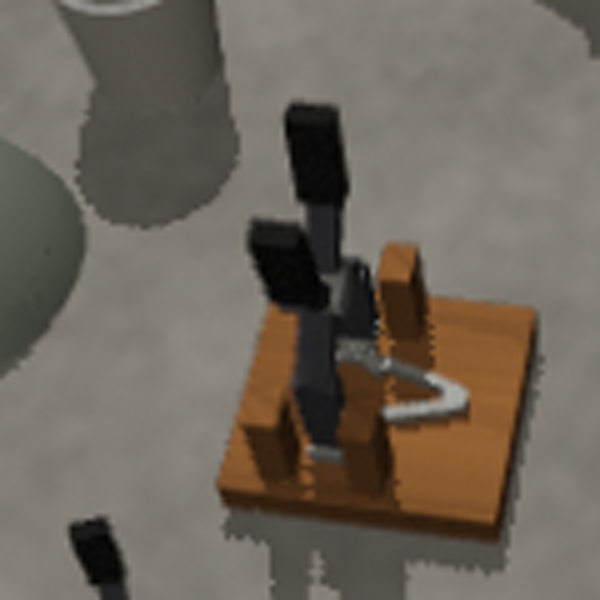

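View pics/t_crop.png

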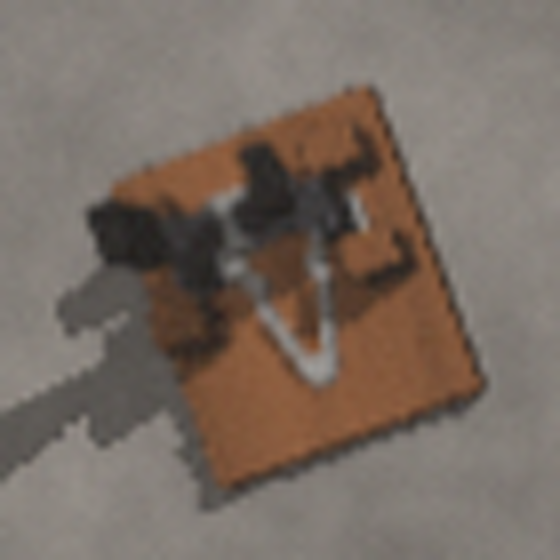

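View pics/t_crop2.png

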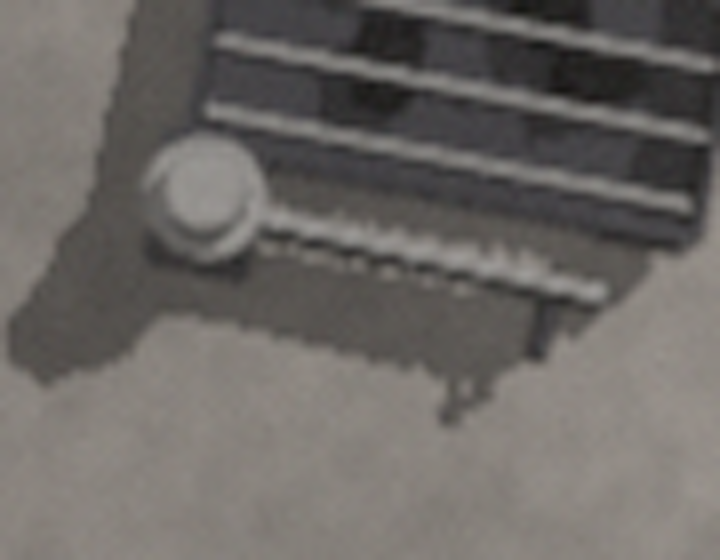

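View pics/s_crop2.png

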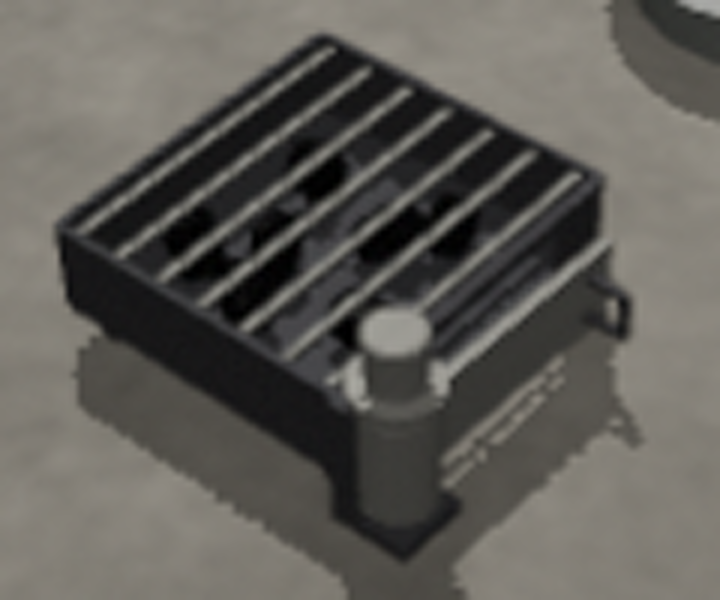

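```bash
python3 - <<'E'
from h import *
s=load("side0");t=load("top0")
cc=[(112,190),(372,90),(485,388),(222,488)]
P=[plane(t,150+(u+.5)/8-.5,190+(v+.5)/8-.5,20) for u,v in cc]
P=np.array(P);print(P.round(1)); c=P.mean(0)
ex=((P[0]-P[3])+(P[1]-P[2]));print(np.linalg.norm(P[0]-P[3]),np.linalg.norm(P[1]-P[2]),np.linalg.norm(P[1]-P[0]),np.linalg.norm(P[2]-P[3]))
a1=np.arctan2(ex[1],ex[0]); ey=(P[0]-P[1])+(P[3]-P[2]); a2=np.arctan2(-ey[0],ey[1])
yaw=a1; print(a1,a2); u=np.array([np.cos(a1),np.sin(a1),0]); print("stand origin", c+14*u)
# side corners
sc=[(535,312),(500,530),(222,490),(272,295)]
for a,b in sc[:3]: print(plane(s,160+(a+.5)/5-.5,250+(b+.5)/5-.5,20).round(1))
so=(c+14*u); so[2]=0
R_=R.from_euler('z',a1).as_matrix()
for n,c_ in (("side",s),("top",t)):
    for q in [(0,28,173),(0,-28,173),(0,28,140),(0,-28,140),(0,0,96),(-45,0,26)]:
        print(n,q,proj(c_,so+R_@np.array(q)).round(1))
# post
print("post top cand")
pt=(205,195); sp=(394,332)
tp=(255+(pt[0]+.5)/8-.5,190+(pt[1]+.5)/8-.5); spp=(220+(sp[0]+.5)/6-.5,160+(sp[1]+.5)/6-.5)
print(tp,spp,tri([(t,*tp),(s,*spp)]))
E
```

```text
[[529.9 250.8  20. ]
 [565.6 162.2  20. ]
 [464.9 120.4  20. ]
 [429.4 209.1  20. ]]
108.84923653589667 108.99076388794238 95.46852109800209 95.48427384024187
0.3934435019858151 0.3818464737759328
stand origin [510.36201375 191.0105241   20.        ]
[462.3 125.8  20. ]
[424.1 213.4  20. ]
[526.6 253.7  20. ]
side (0, 28, 173) [214.7 296. ]
side (0, -28, 173) [222.5 269.4]
side (0, 28, 140) [217.5 306.5]
side (0, -28, 140) [224.9 280.2]
side (0, 0, 96) [224.5 306.2]
side (-45, 0, 26) [251.1 327.4]
top (0, 28, 173) [162.5 219.4]
top (0, -28, 173) [183.9 210.9]
top (0, 28, 140) [165.5 220.6]
top (0, -28, 140) [186.4 212.3]
top (0, 0, 96) [179.4 218.2]
top (-45, 0, 26) [190.3 236.1]
post top cand
(280.1875, 213.9375) (285.25, 214.91666666666666) (array([525.2358602 , -66.66592078, 104.77826361]), [array([-0.16120158, -0.35892243]), array([0.43663015, 0.04911248])])
```

```bash
python3 - <<'E'
from h import *
from rig import ctrl
q=ctrl.sense()["ee_rot"]; M=rot(q); print(M.round(3)); print("tool y yaw",np.arctan2(M[1,1],M[0,1]))
w=load("wrist0"); p=ctrl.sense()["eef_pos"]
print("cam in tool", (M.T@(w["origin"]-p)).round(1)); print((M.T@rot(w["orientation"])).round(3))
E
```

```text
[[-0.     0.403 -0.915]
 [ 0.001 -0.915 -0.403]
 [-1.    -0.001 -0.   ]]
tool y yaw -1.1559985166253766
cam in tool [-131.7   -1.   -81.7]
[[-0.001 -0.32   0.948]
 [ 1.    -0.001  0.001]
 [ 0.001  0.948  0.32 ]]
```

step_arm([
  [[0.65,0.86,0],0],
  [[0.65,0.86,0],0],
  [[0.65,0.86,0],0],
  [[0.65,0.86,0],0],
  [[0.65,0.86,0],-0.008],
])

```text
time_s: 0.65
eef_pos: [342.3, -306.9, 242.2]
ee_rot: [-0.137, -0.694, -0.137, 0.694]
force: [0.6, -0.5, -0.3]
grip_width: 0.999
```

step_arm([
  [[0.65,0.86,0],0],
  [[0.65,0.86,0],0],
  [[0.65,0.86,0],0],
  [[0.65,0.86,0],0],
  [[0.65,0.86,0],0],
])

```text
time_s: 1.15
eef_pos: [472.3, -134.8, 242.2]
ee_rot: [-0.137, -0.694, -0.137, 0.694]
force: [0.1, -1.0, 0.6]
grip_width: 1.001
```

step_arm([
  [[0.65,0.86,0],0],
  [[0.65,0.86,0],0],
  [[0,0,-0.5],0],
  [[0,0,0],0],
  [[0,0,0],0],
])

```text
time_s: 1.65
eef_pos: [523.3, -68.0, 222.4]
ee_rot: [-0.137, -0.693, -0.137, 0.694]
force: [-0.3, -0.3, 0.1]
grip_width: 1.002
```

```bash
cat > snap.py <<'E'
import sys
from h import *
from rig import ctrl, capture
tag=sys.argv[1]
for n in sys.argv[2:]:
    c=capture(n); pickle.dump(c,open(f"{n}{tag}.pkl","wb")); cv2.imwrite(f"pics/{n}{tag}.png",c["image"])
s=ctrl.sense(); M=rot(s["ee_rot"])
print(s["time_s"],s["eef_pos"].round(2),"yaw",np.arctan2(M[1,1],M[0,1]),"down",M[:,0].round(3),"F",s["force"].round(2),"gw",s["grip_width"],"j",s["joints"].round(3))
E
python3 snap.py 1 wrist top side
```

```text
1.8 [523.56 -68.5  223.15] yaw -1.1824574425439995 down [ 0.001 -0.    -1.   ] F [ 0.12  0.23 -0.06] gw 1.002972833521442 j [-0.352  0.334  1.52  -0.     1.287  0.83 ]
```

View pics/wrist1.png

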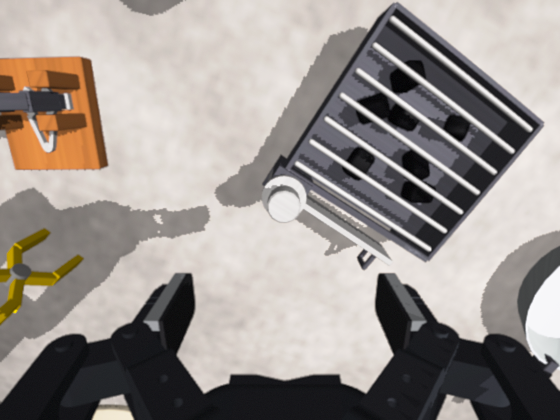

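Wrist view: the post top disc is at about (285,204) with its collar around it, the stand and pliers are at the left edge (45,105), and the yellow pliers are at (30,270). I zoom in on the post.

```bash
python3 - <<'E'
from h import *
w=load("wrist1"); crop(w,"pics/w1c.png",250,165,75,70,8)
im=cv2.cvtColor(w["image"],cv2.COLOR_BGR2HSV)
crop(load("top1"),"pics/t1c.png",255,190,60,50,10)
E
```

```text
(no output)
```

View pics/w1c.png

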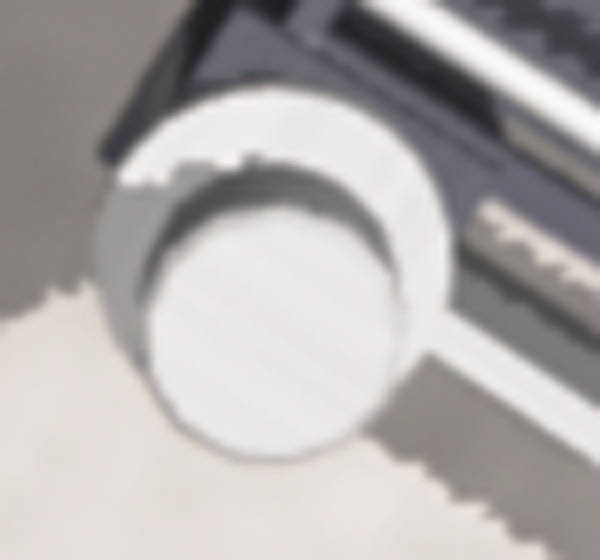

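```bash
python3 - <<'E'
from h import *
from scipy.optimize import least_squares
w=load("wrist1");t=load("top0");s=load("side0");t1=load("top1")
f=lambda u,v:(250+(u+.5)/8-.5,165+(v+.5)/8-.5)
for T in (106,110,114,118,122): print(T,plane(w,*f(273.5,332),T).round(1),plane(w,*f(273.5,258),T-28).round(1),plane(t,280.2,213.9,T).round(1), plane(s,285.25,214.9,T).round(1))
E
```

```text
106 [525.  -65.7 106. ] [524.8 -65.7  78. ] [524.3 -67.1 106. ] [525.6 -65.3 106. ]
110 [526.2 -65.2 110. ] [525.9 -65.3  82. ] [523.9 -67.1 110. ] [523.5 -61.9 110. ]
114 [527.4 -64.7 114. ] [527.  -64.8  86. ] [523.5 -67.1 114. ] [521.5 -58.4 114. ]
118 [528.6 -64.2 118. ] [528.  -64.4  90. ] [523.  -67.1 118. ] [519.5 -54.9 118. ]
122 [529.8 -63.7 122. ] [529.1 -64.   94. ] [522.6 -67.1 122. ] [517.4 -51.5 122. ]
```

View pics/t1c.png

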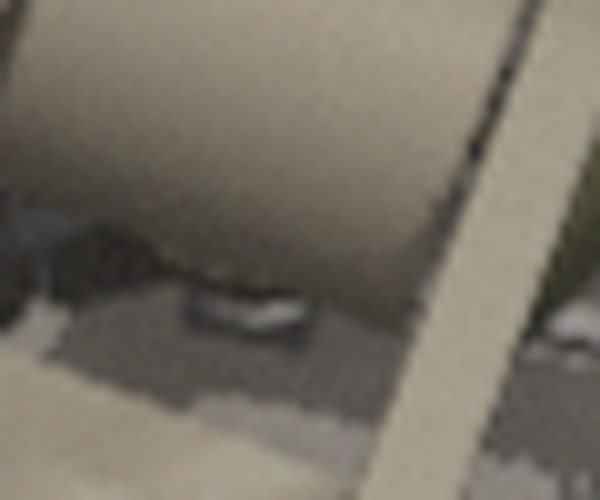

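step_arm([
  [[0,0.5,0.5],0],
  [[-0.05,0.95,0.4],0],
  [[-0.05,0.95,0.4],0],
  [[-0.05,0.95,0.3],0],
  [[-0.05,0.95,0.3],0],
])

```text
time_s: 2.3
eef_pos: [515.3, 105.2, 299.8]
ee_rot: [0.137, 0.694, 0.136, -0.693]
force: [-0.0, 0.8, 0.6]
grip_width: 1.0
```

step_arm([
  [[-0.05,0.95,0],0],
  [[-0.05,0.95,0],0],
  [[-0.05,0.3,0],0],
  [[0,0,0],0],
  [[0,0,0],0],
])

```text
time_s: 2.8
eef_pos: [509.8, 191.1, 298.5]
ee_rot: [0.137, 0.694, 0.136, -0.694]
force: [-0.2, -0.4, 0.8]
grip_width: 1.0
```

```bash
python3 snap.py 2 wrist; python3 -c "
from h import *
crop(load('wrist2'),'pics/w2c.png',150,80,260,200,3)"
```

```text
2.85 [509.85 190.9  298.44] yaw -1.1827122063488766 down [ 0. -0. -1.] F [-0.78 -0.26 -0.12] gw 0.9974212750324121 j [ 0.143  0.323  1.338 -0.     1.48   1.326]
```

View pics/wrist2.png

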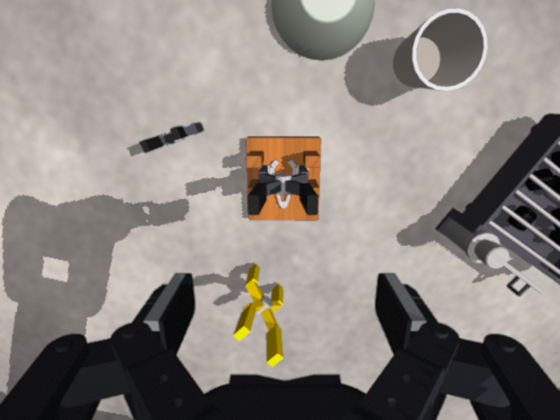

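View pics/w2c.png

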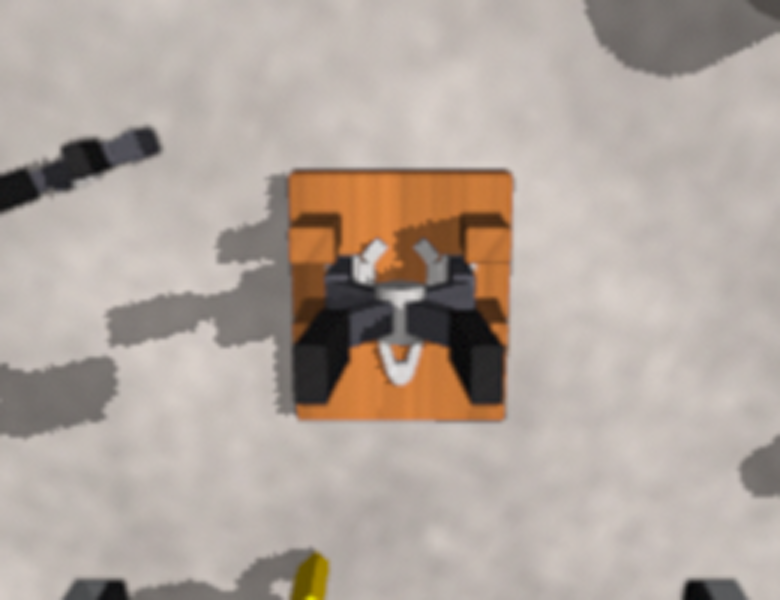

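```bash
python3 - <<'E'
from h import *
w=load("wrist2")
f=lambda u,v:(150+(u+.5)/3-.5,80+(v+.5)/3-.5)
P=np.array([plane(w,*f(*a),20) for a in [(290,170),(512,170),(505,420),(297,420)]]);print(P.round(1))
ex=(P[0]-P[3])+(P[1]-P[2]);a1=np.arctan2(ex[1],ex[0]);ey=(P[0]-P[1])+(P[3]-P[2]);a2=np.arctan2(-ey[0],ey[1]);print(a1,a2)
print([np.linalg.norm(P[i]-P[(i+1)%4]).round(1) for i in range(4)])
c=P.mean(0)+14*np.array([np.cos(a2),np.sin(a2),0]);print("stand",c)
# side block faces visible: bottom edge at top?
for q in [(313,374),(486,374)]: print("handle top",plane(w,*f(*q),173).round(1))
print("pivot",plane(w,*f(400,292),96).round(1))
print("tail",plane(w,*f(400,384),27).round(1))
crop(w,'pics/w2d.png',230,130,110,95,7)
E
```

```text
[[531.5 252.7  20. ]
 [566.9 166.1  20. ]
 [463.4 123.1  20. ]
 [427.5 211.2  20. ]]
0.3866064623522188 0.38741338885623244
[np.float64(93.5), np.float64(112.0), np.float64(95.2), np.float64(112.0)]
stand [510.29657695 193.5767702   20.        ]
handle top [500.9 216.2 173. ]
handle top [519.3 171.  173. ]
pivot [516.2 196.2  96. ]
tail [463.4 175.   27. ]
```

View pics/w2d.png

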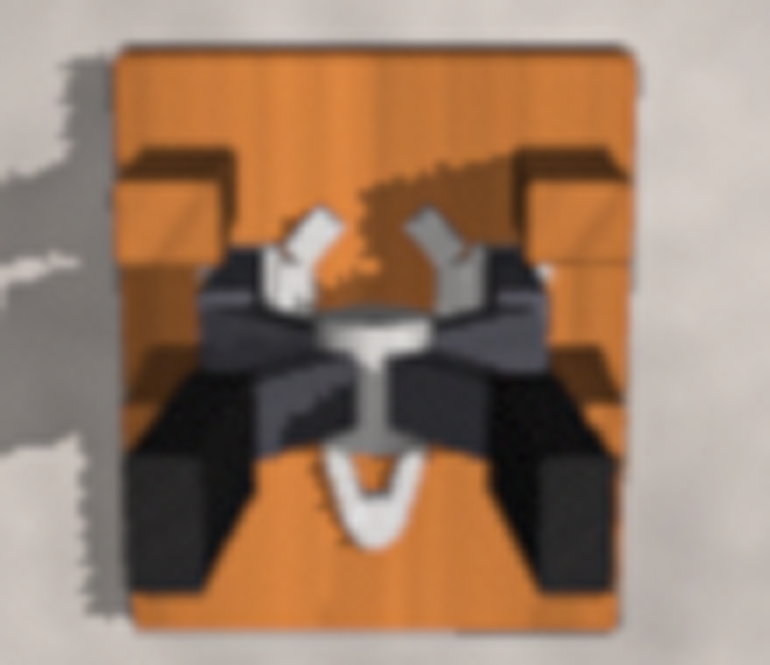

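```bash
python3 - <<'E'
from h import *
w=load("wrist2")
f=lambda u,v:(230+(u+.5)/7-.5,130+(v+.5)/7-.5)
A=[plane(w,*f(*q),173) for q in [(128,453),(128,590),(615,453),(615,590),(205,521),(540,521)]]
print(np.round(A,1)); L=np.mean(A[:2],0);Rr=np.mean(A[2:4],0);print("mid",(L+Rr)/2,np.linalg.norm(L-Rr),"yaw y",np.arctan2(*(L-Rr)[[1,0]])-np.pi/2,np.linalg.norm(A[0]-A[1]))
# uprights tops z=66: outer-left block front edge etc
B=[plane(w,*f(*q),66) for q in [(118,180),(222,180),(528,180),(630,180),(118,262),(630,262)]]
print(np.round(B,1)); print("upr mid",((B[0]+B[3])/2).round(1))
E
```

```text
[[507.2 224.1 173. ]
 [490.9 218.1 173. ]
 [529.2 170.1 173. ]
 [513.4 163.  173. ]
 [502.7 212.5 173. ]
 [518.  175.  173. ]]
mid [510.17746131 193.82405255 173.        ] 58.93514242432133 yaw y 0.38727739503435155 17.369537728587385
[[517.6 242.   66. ]
 [524.  226.2  66. ]
 [542.9 180.   66. ]
 [549.2 164.6  66. ]
 [505.  237.3  66. ]
 [536.9 159.1  66. ]]
upr mid [533.4 203.3  66. ]
```

step_arm([
  [[0.01,0.07,-0.8],0],
  [[0,0,-0.8],0],
  [[0,0,-0.8],0],
  [[0,0,0],0],
  [[0,0,0],0],
])

```text
time_s: 3.35
eef_pos: [510.5, 194.2, 203.4]
ee_rot: [0.136, 0.694, 0.136, -0.694]
force: [0.7, 0.2, 0.5]
grip_width: 1.0
```

```bash
python3 snap.py 3 wrist
```

```text
3.4 [510.91 194.49 204.15] yaw -1.1821946717186718 down [ 0.003  0.    -1.   ] F [ 0.63 -0.1   0.1 ] gw 1.0031408507576263 j [ 0.149  0.39   1.491 -0.     1.257  1.332]
```

View pics/wrist3.png

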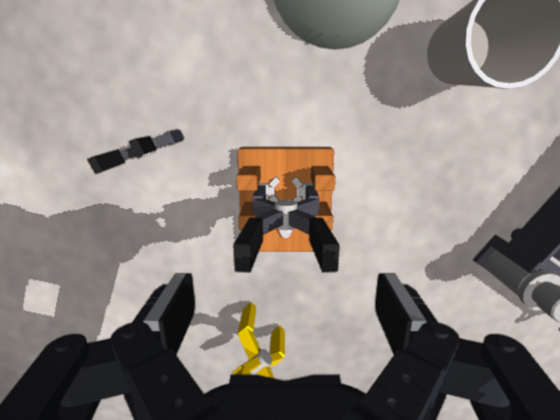

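```bash
python3 -c "
from h import *
crop(load('wrist3'),'pics/w3c.png',225,140,125,145,5)"
```

```text
(no output)
```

View pics/w3c.png

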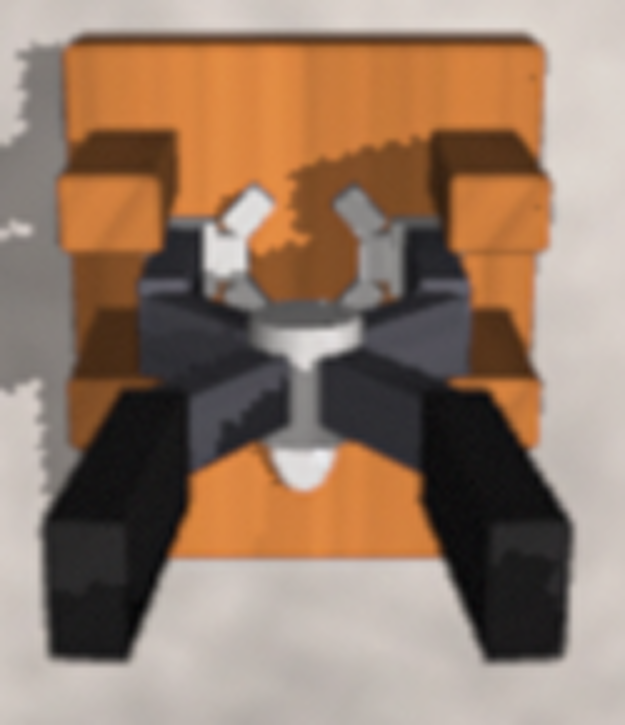

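```bash
python3 - <<'E'
from h import *
w=load("wrist3")
f=lambda u,v:(225+(u+.5)/5-.5,140+(v+.5)/5-.5)
A=[plane(w,*f(*q),173) for q in [(43,522),(50,658),(570,522),(565,658)]]
L=np.mean(A[:2],0);Rr=np.mean(A[2:4],0);print("mid",(L+Rr)/2,np.linalg.norm(L-Rr),"yaw",np.arctan2(*(L-Rr)[[1,0]])-np.pi/2,np.linalg.norm(A[0]-A[1]))
B=[plane(w,*f(*q),20) for q in [(66,42),(545,42),(535,557),(80,557)]]
B=np.array(B);c=B.mean(0);print(c+14*np.array([.926,.378,0]),[np.linalg.norm(B[i]-B[(i+1)%4]).round(1) for i in range(4)])
E
```

```text
mid [509.83023899 193.97523615 173.        ] 59.02911020389587 yaw 0.38649391695546575 17.11422750398292
[510.38956832 193.33407778  20.        ] [np.float64(94.0), np.float64(111.3), np.float64(99.4), np.float64(111.3)]
```

step_arm([
  [[0,0,-0.6],0],
  [[0,0,-0.5],0],
  [[0,0,-0.38],0],
  [[0,0,0],0],
  [[0,0,0],0],
])

```text
time_s: 3.9
eef_pos: [510.9, 195.1, 144.9]
ee_rot: [0.137, 0.695, 0.137, -0.693]
force: [-1.3, 0.3, 0.2]
grip_width: 0.997
```

```bash
python3 snap.py 4 wrist side
```

```text
4.0 [510.81 195.17 144.84] yaw -1.1811963343877847 down [ 0.003  0.    -1.   ] F [-0.99  0.89  0.48] gw 1.000512480549827 j [0.151 0.453 1.565 0.    1.121 1.332]
```

View pics/wrist4.png

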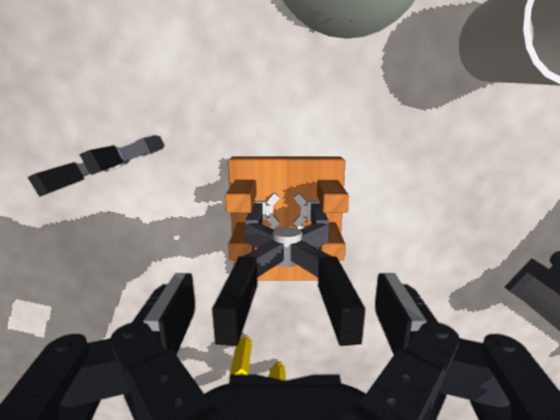

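View pics/side4.png

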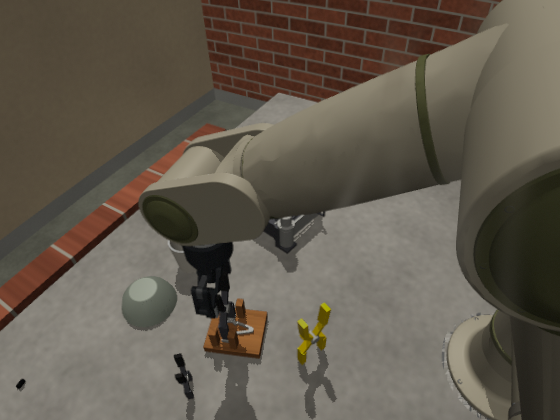

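step_arm([
  [[0,-0.03,0],0],
  [[0,0,0],0],
  [[0,0,0],0],
  [[0,0,0],0],
], gripper=-0.2, force=40)

```text
time_s: 4.4
eef_pos: [510.9, 193.7, 144.5]
ee_rot: [0.137, 0.695, 0.137, -0.693]
force: [0.0, -1.3, 7.3]
grip_width: 0.604
```

step_arm([
  [[0,0,0],0],
  [[0,0,0],0],
  [[0,0,0],0],
  [[0,0,0],0],
], gripper=0.2)

```text
time_s: 4.8
eef_pos: [511.4, 193.5, 145.3]
ee_rot: [0.137, 0.695, 0.136, -0.692]
force: [0.2, -2.5, 12.0]
grip_width: 0.514
```

```bash
python3 snap.py 5 wrist side
```

```text
4.9 [511.45 193.47 145.35] yaw -1.1810077343712786 down [ 0.005 -0.001 -1.   ] F [-0.26 -3.89 12.68] gw 0.5182478890270089 j [ 1.480e-01  4.510e-01  1.565e+00 -1.000e-03  1.120e+00  1.330e+00]
```

View pics/wrist5.png

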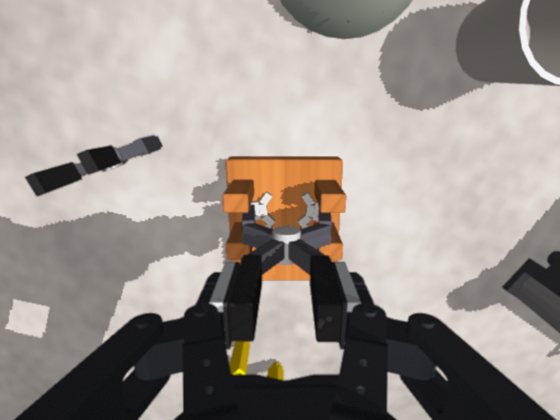

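step_arm([
  [[0,0,0.1],0],
  [[0,0,0.2],0],
  [[0,0,0.3],0],
  [[0,0,0.3],0],
  [[0,0,0.3],0],
])

```text
time_s: 5.4
eef_pos: [509.8, 193.9, 192.3]
ee_rot: [-0.137, -0.694, -0.137, 0.694]
force: [-0.4, 0.5, -2.5]
grip_width: 0.517
```

step_arm([
  [[0,0,0.4],0],
  [[0,0,0.4],0],
  [[0,0,0.4],0],
  [[0,0,0.3],0],
  [[0,0,0],0],
])

```text
time_s: 5.9
eef_pos: [510.4, 194.0, 253.0]
ee_rot: [0.137, 0.695, 0.137, -0.693]
force: [-0.1, 0.3, -3.2]
grip_width: 0.52
```

```bash
python3 snap.py 6 wrist side top
```

```text
6.05 [509.63 193.84 250.37] yaw -1.181160646102153 down [-0.001 -0.    -1.   ] F [ 0.18  0.14 -2.89] gw 0.5184301065621483 j [ 0.149  0.353  1.421 -0.     1.369  1.33 ]
```

View pics/wrist6.png

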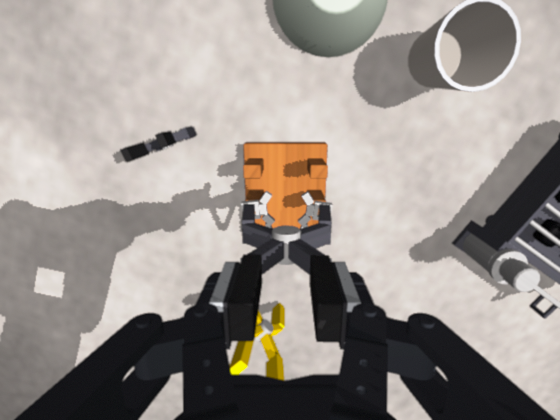

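View pics/side6.png

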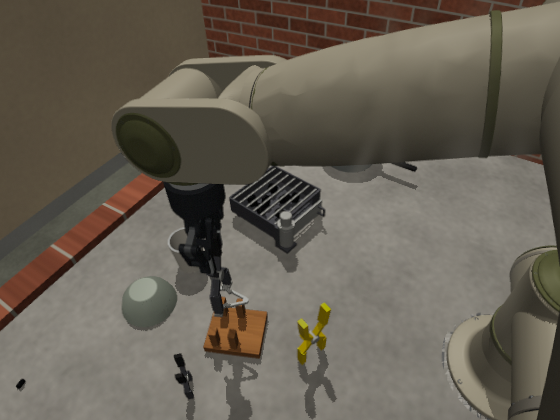

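```bash
python3 -c "
from h import *
crop(load('wrist6'),'pics/w6c.png',230,180,115,95,7)"
```

```text
(no output)
```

View pics/w6c.png

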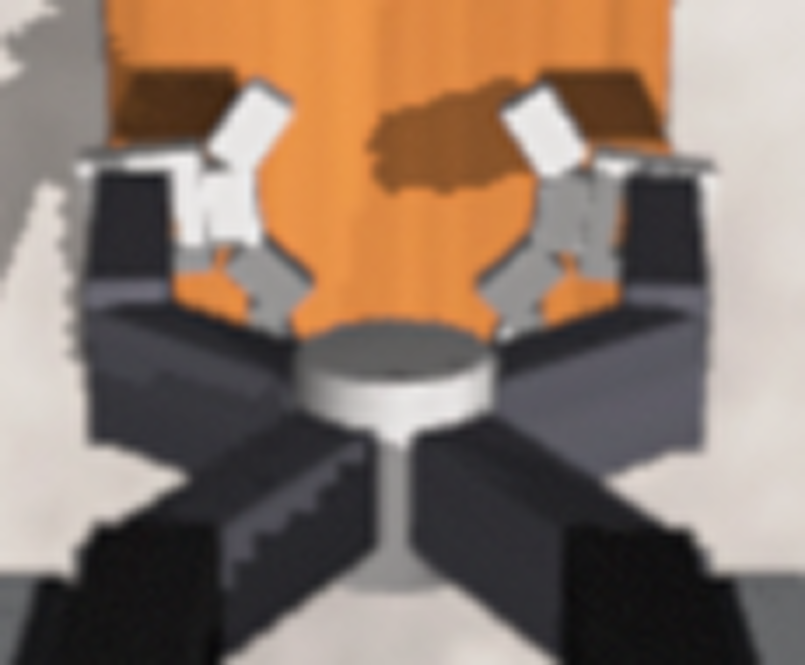

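```bash
python3 - <<'E'
from h import *
w=load("wrist6")
f=lambda u,v:(230+(u+.5)/7-.5,180+(v+.5)/7-.5)
tcp=np.array([509.63,193.84,250.4])
ux=np.array([.926,.378,0]);uy=np.array([-.378,.926,0])
for n,q,z in [("Linner",(258,207),132),("Rinner",(540,207),132),("ctr",(399,207),132),("pivotcap",(396,360),200),("mouthL",(250,80),132),("mouthR",(545,82),132),("Lseg top",(230,168),132),("Lseg bot",(235,243),132)]:
    p=plane(w,*f(*q),z); d=p-tcp; print(n,p.round(1),"plier x,y:",(d@ux).round(2),(d@uy).round(2))
# expected
for P in [(0,0,-120),(0,0,-51),(0,17.5+5,-118),(0,-22.5,-118)]:
    X=tcp+P[0]*ux+P[1]*uy+np.array([0,0,P[2]]); print(P,(np.array(proj(w,X))))
E
```

```text
Linner [503.3 208.2 132. ] plier x,y: -0.47 15.72
Rinner [516. 177. 132.] plier x,y: -0.45 -17.98
ctr [509.6 192.6 132. ] plier x,y: -0.46 -1.12
pivotcap [516.5 196.3 200. ] plier x,y: 7.32 -0.29
mouthL [517.5 214.8 132. ] plier x,y: 15.2 16.4
mouthR [530.4 182.6 132. ] plier x,y: 14.98 -18.21
Lseg top [506.5 213.1 132. ] plier x,y: 4.4 18.97
Lseg bot [498.  209.1 132. ] plier x,y: -5.02 18.56
(0, 0, -120) [285.22057009 208.03446394]
(0, 0, -51) [285.6439379 241.3531306]
(0, 22.5, -118) [258.2660813  208.75534372]
(0, -22.5, -118) [312.18178015 208.78471219]
```

step_arm([
  [[0.05,-0.5,0.1],0],
  [[0.05,-0.9,0],0],
  [[0.05,-0.9,0],0],
  [[0.05,-0.9,0],0],
  [[0.05,-0.9,0],0],
])

```text
time_s: 6.55
eef_pos: [519.6, 28.6, 254.3]
ee_rot: [-0.137, -0.693, -0.137, 0.694]
force: [0.6, -0.4, -1.9]
grip_width: 0.521
```

step_arm([
  [[0.05,-0.9,0],0],
  [[0.05,-0.9,0],0],
  [[0.03,-0.56,0],0],
  [[0,0,0],0],
  [[0,0,0],0],
])

```text
time_s: 7.05
eef_pos: [524.9, -64.4, 254.4]
ee_rot: [-0.136, -0.693, -0.137, 0.694]
force: [-0.5, 0.2, -1.8]
grip_width: 0.516
```

```bash
python3 snap.py 7 wrist side top;python3 -c "
from h import *
crop(load('wrist7'),'pics/w7c.png',230,160,115,95,7)
crop(load('side7'),'pics/s7c.png',220,130,120,110,6)"
```

```text
7.2 [525.06 -63.54 254.86] yaw -1.1799133135585342 down [-0.001  0.    -1.   ] F [ 0.33  0.08 -2.67] gw 0.5186894142244296 j [-0.342  0.313  1.465  0.     1.365  0.838]
```

View pics/w7c.png

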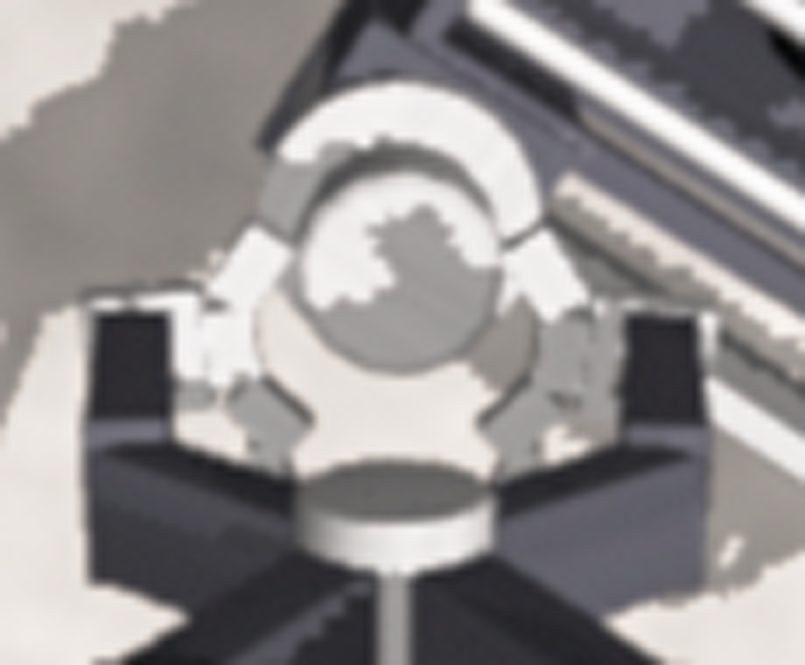

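View pics/s7c.png

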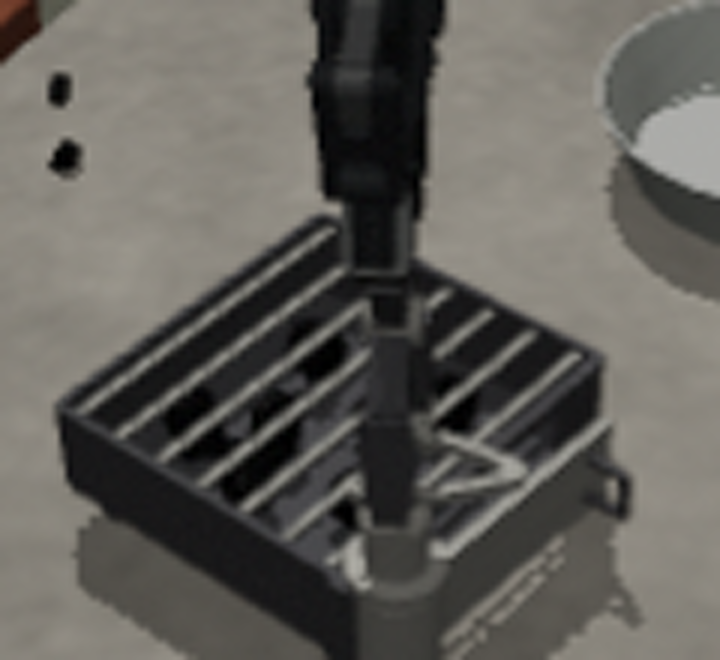

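```bash
python3 - <<'E'
from h import *
w=load("wrist7")
f=lambda u,v:(230+(u+.5)/7-.5,160+(v+.5)/7-.5)
tcp=np.array([525,-64.2,254.9])
ux=np.array([.926,.378,0]);uy=np.array([-.378,.926,0])
r=plane(w,*f(398,346),136.5);
print("ring",((r-tcp)@ux).round(2),((r-tcp)@uy).round(2))
for T in (105,107,109,112):
  p=plane(w,*f(400,271),T);c=plane(w,*f(401,215),T-28); d=p-r; print(T,p.round(1),"post-ring x,y",(d@ux).round(2),(d@uy).round(2), c.round(1))
# collar width
a=plane(w,*f(258,215),79);b=plane(w,*f(545,215),79);print(np.linalg.norm(a-b))
a=plane(w,*f(301,271),107);b=plane(w,*f(500,271),107);print(np.linalg.norm(a-b))
E
```

```text
ring -0.74 -0.77
105 [524.8 -65.6 105. ] post-ring x,y -0.02 -0.43 [525.  -65.8  77. ]
107 [525.3 -65.4 107. ] post-ring x,y 0.57 -0.42 [525.5 -65.6  79. ]
109 [525.8 -65.1 109. ] post-ring x,y 1.16 -0.41 [526.  -65.4  81. ]
112 [526.6 -64.8 112. ] post-ring x,y 2.03 -0.39 [526.7 -65.1  84. ]
40.85577600524609
25.957616112806228
```

step_arm([
  [[0,0,-0.2],0],
  [[0,0,-0.2],0],
  [[0,0,0],0],
  [[0,0,0],0],
])

```text
time_s: 7.6
eef_pos: [525.1, -64.3, 238.8]
ee_rot: [-0.137, -0.694, -0.137, 0.694]
force: [-0.2, -0.7, -1.4]
grip_width: 0.519
```

```bash
python3 snap.py 8 wrist side;python3 -c "
from h import *
crop(load('wrist8'),'pics/w8c.png',230,160,115,95,7)
crop(load('side8'),'pics/s8c.png',260,180,60,80,8)"
```

```text
7.7 [525.27 -64.47 239.26] yaw -1.1810491910056324 down [ 0. -0. -1.] F [ 0.26 -0.47 -1.75] gw 0.5203997043125146 j [-0.344  0.324  1.49  -0.     1.327  0.837]
```

View pics/w8c.png

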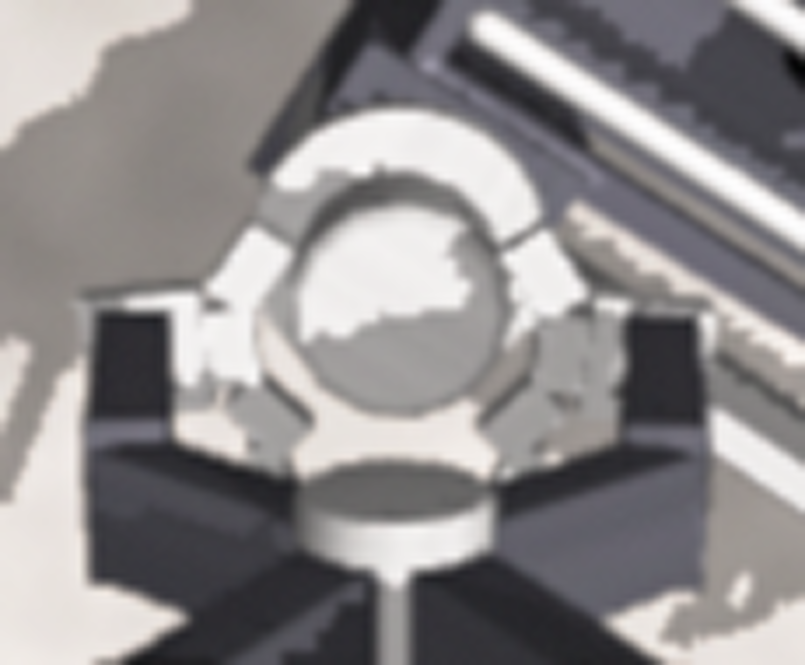

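View pics/s8c.png

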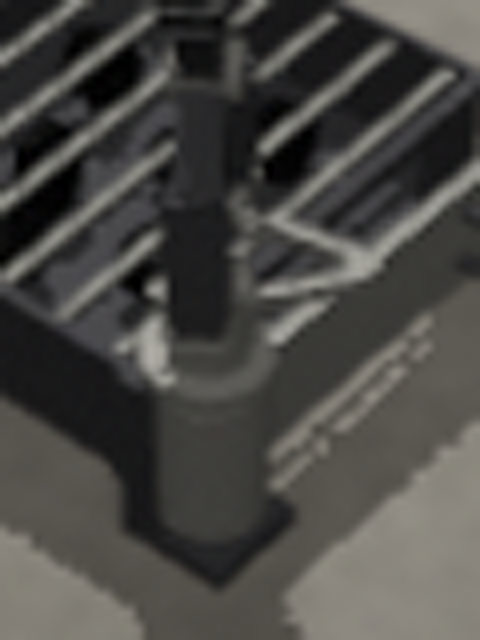

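```bash
python3 - <<'E'
from h import *
w=load("wrist8")
f=lambda u,v:(230+(u+.5)/7-.5,160+(v+.5)/7-.5)
ux=np.array([.926,.378,0]);uy=np.array([-.378,.926,0])
r=plane(w,*f(398,346),121);
for T in (105,107,109,112):
  p=plane(w,*f(399.5,308),T); d=p-r; print(T,p.round(1),"post-ring x,y",(d@ux).round(2),(d@uy).round(2))
E
```

```text
105 [524.8 -65.5 105. ] post-ring x,y -0.28 -0.29
107 [525.3 -65.3 107. ] post-ring x,y 0.35 -0.27
109 [525.9 -65.  109. ] post-ring x,y 0.97 -0.26
112 [526.8 -64.6 112. ] post-ring x,y 1.9 -0.23
```

step_arm([
  [[0,0,-0.03],0],
  [[0,0,-0.03],0],
  [[0,0,-0.03],0],
  [[0,0,-0.03],0],
  [[0,0,-0.03],0],
])

```text
time_s: 8.2
eef_pos: [525.2, -64.5, 233.0]
ee_rot: [-0.137, -0.694, -0.137, 0.694]
force: [0.3, -0.4, -1.8]
grip_width: 0.522
```

step_arm([
  [[0,0,-0.02],0],
  [[0,0,-0.02],0],
  [[0,0,-0.02],0],
  [[0,0,-0.02],0],
  [[0,0,-0.02],0],
])

```text
time_s: 8.7
eef_pos: [525.2, -64.5, 229.0]
ee_rot: [0.137, 0.694, 0.137, -0.694]
force: [0.3, -0.4, -2.7]
grip_width: 0.517
```

```bash
python3 snap.py 9 wrist side;python3 -c "
from h import *
crop(load('wrist9'),'pics/w9c.png',230,160,115,95,7)"
```

```text
8.8 [525.11 -64.47 228.98] yaw -1.1811144213780476 down [-0.  0. -1.] F [ 0.53  0.5  -1.75] gw 0.5166260432722192 j [-0.344  0.332  1.507  0.     1.303  0.837]
```

View pics/w9c.png

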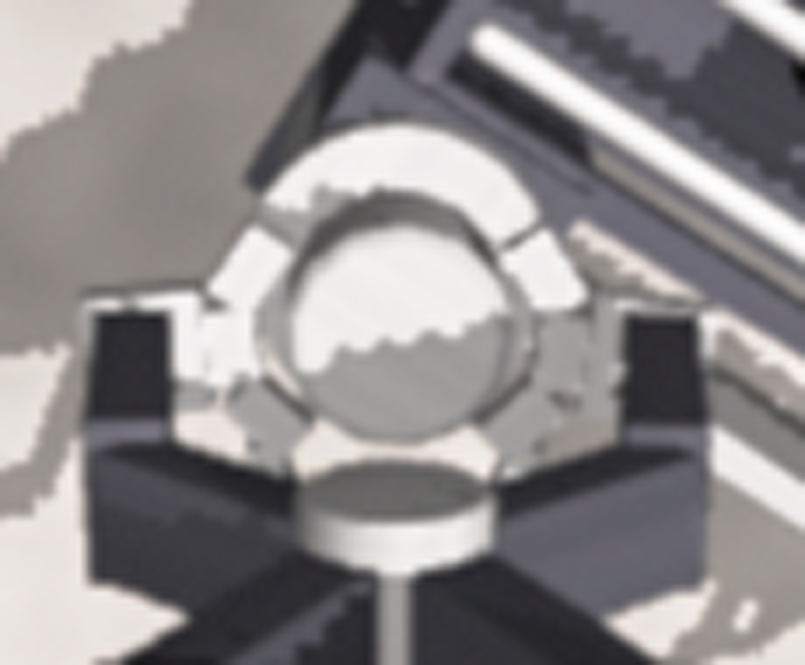

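step_arm([
  [[0,0,-0.02],0],
  [[0,0,-0.02],0],
  [[0,0,-0.02],0],
  [[0,0,-0.02],0],
])

```text
time_s: 9.2
eef_pos: [525.2, -64.5, 225.8]
ee_rot: [-0.137, -0.694, -0.137, 0.694]
force: [0.3, 0.2, -1.8]
grip_width: 0.519
```

step_arm([
  [[0,0,-0.02],0],
  [[0,0,-0.02],0],
  [[0,0,-0.02],0],
  [[0,0,-0.02],0],
])

```text
time_s: 9.6
eef_pos: [525.1, -64.5, 222.6]
ee_rot: [-0.137, -0.694, -0.137, 0.694]
force: [0.6, 0.7, -2.2]
grip_width: 0.524
```

step_arm([
  [[0,0,-0.02],0],
  [[0,0,-0.02],0],
  [[0,0,-0.02],0],
  [[0,0,-0.02],0],
])

```text
time_s: 10.0
eef_pos: [525.2, -64.5, 219.4]
ee_rot: [-0.137, -0.694, -0.137, 0.694]
force: [0.7, -0.2, -2.4]
grip_width: 0.517
```

```bash
python3 snap.py 10 wrist side;python3 -c "
from h import *
crop(load('wrist10'),'pics/w10c.png',230,160,115,95,7)"
```

```text
10.1 [525.14 -64.46 219.38] yaw -1.1811066209505363 down [-0.  0. -1.] F [-0.35  0.1  -3.19] gw 0.5140623267074047 j [-0.344  0.34   1.521 -0.     1.28   0.837]
```

View pics/w10c.png

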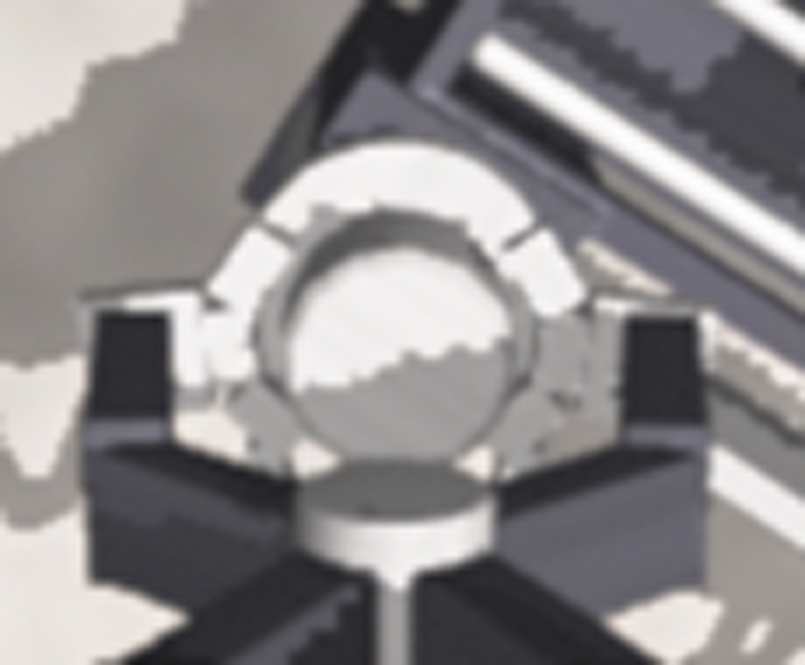

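step_arm([
  [[0,0,-0.02],0],
  [[0,0,-0.02],0],
  [[0,0,-0.02],0],
  [[0,0,-0.02],0],
])

```text
time_s: 10.5
eef_pos: [525.2, -64.5, 216.2]
ee_rot: [-0.137, -0.694, -0.137, 0.694]
force: [-0.7, 0.1, -1.6]
grip_width: 0.518
```

step_arm([
  [[0,0,-0.02],0],
  [[0,0,-0.02],0],
  [[0,0,-0.02],0],
  [[0,0,-0.02],0],
])

```text
time_s: 10.9
eef_pos: [525.2, -64.5, 213.0]
ee_rot: [0.137, 0.694, 0.137, -0.694]
force: [0.9, -0.6, -2.4]
grip_width: 0.517
```

step_arm([
  [[0,0,-0.02],0],
  [[0,0,-0.02],0],
  [[0,0,-0.02],0],
])

```text
time_s: 11.2
eef_pos: [525.2, -64.5, 210.6]
ee_rot: [0.137, 0.694, 0.137, -0.694]
force: [-0.4, 1.4, -1.7]
grip_width: 0.521
```

step_arm([
  [[0,0,-0.01],0],
  [[0,0,-0.01],0],
  [[0,0,-0.01],0],
])

```text
time_s: 11.5
eef_pos: [525.2, -64.5, 209.5]
ee_rot: [0.137, 0.694, 0.137, -0.694]
force: [-0.5, 0.7, -1.7]
grip_width: 0.52
```

step_arm([
  [[0,0,-0.01],0],
  [[0,0,-0.01],0],
  [[0,0,-0.01],0],
])

```text
time_s: 11.8
eef_pos: [525.2, -64.5, 208.3]
ee_rot: [0.137, 0.694, 0.137, -0.694]
force: [0.6, -0.5, -2.4]
grip_width: 0.518
```

step_arm([
  [[0,0,-0.01],0],
  [[0,0,-0.01],0],
  [[0,0,-0.01],0],
])

```text
time_s: 12.1
eef_pos: [525.2, -64.5, 207.1]
ee_rot: [0.137, 0.694, 0.137, -0.694]
force: [-0.3, 0.5, -2.3]
grip_width: 0.515
```

step_arm([
  [[0,0,-0.01],0],
  [[0,0,-0.01],0],
  [[0,0,-0.01],0],
])

```text
time_s: 12.4
eef_pos: [525.2, -64.5, 205.9]
ee_rot: [0.137, 0.694, 0.137, -0.694]
force: [0.8, 0.4, -2.3]
grip_width: 0.517
```

step_arm([
  [[0,0,-0.01],0],
  [[0,0,-0.01],0],
  [[0,0,0],0],
])

```text
time_s: 12.7
eef_pos: [525.2, -64.5, 205.3]
ee_rot: [0.137, 0.694, 0.137, -0.694]
force: [0.0, -0.6, -0.7]
grip_width: 0.52
```

step_arm([
  [[0,0,-0.01],0],
  [[0,0,0],0],
])

```text
time_s: 12.9
eef_pos: [525.3, -64.5, 205.1]
ee_rot: [0.137, 0.694, 0.137, -0.694]
force: [-0.3, -0.1, 2.9]
grip_width: 0.518
```

step_arm([
  [[0,0,-0.01],0],
  [[0,0,0],0],
])

```text
time_s: 13.1
eef_pos: [525.4, -64.5, 205.1]
ee_rot: [0.137, 0.694, 0.137, -0.693]
force: [-1.1, 0.6, 7.3]
grip_width: 0.519
```

```bash
python3 snap.py 11 wrist side;python3 -c "
from h import *
a=load('wrist11');b=load('side11')
crop(a,'pics/w11c.png',230,160,115,95,7)
crop(b,'pics/s11c.png',250,180,80,75,8)"
```

```text
13.2 [525.34 -64.49 205.06] yaw -1.1810994055360393 down [ 0.001 -0.    -1.   ] F [-2.15  1.26  7.74] gw 0.5187990945147027 j [-0.344  0.353  1.542  0.     1.245  0.837]
```

View pics/w11c.png

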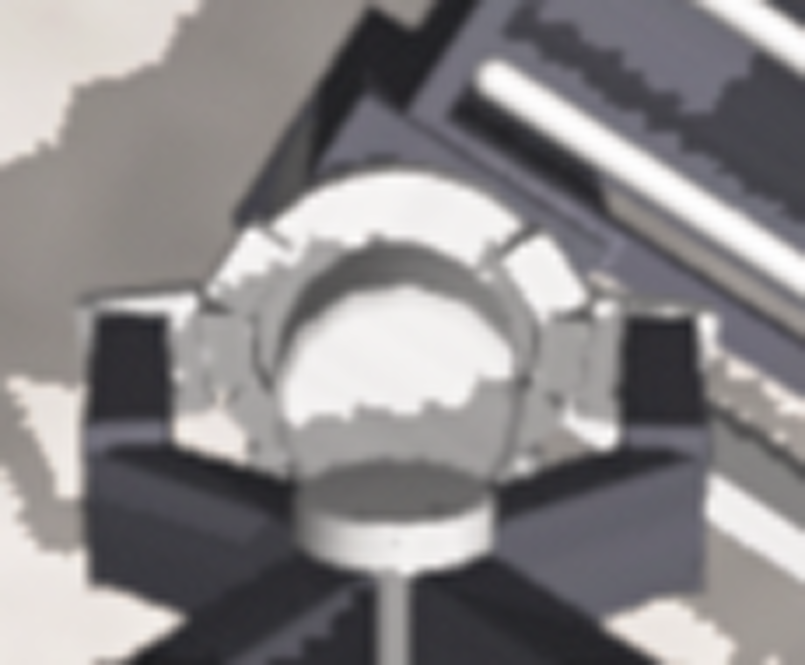

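View pics/s11c.png

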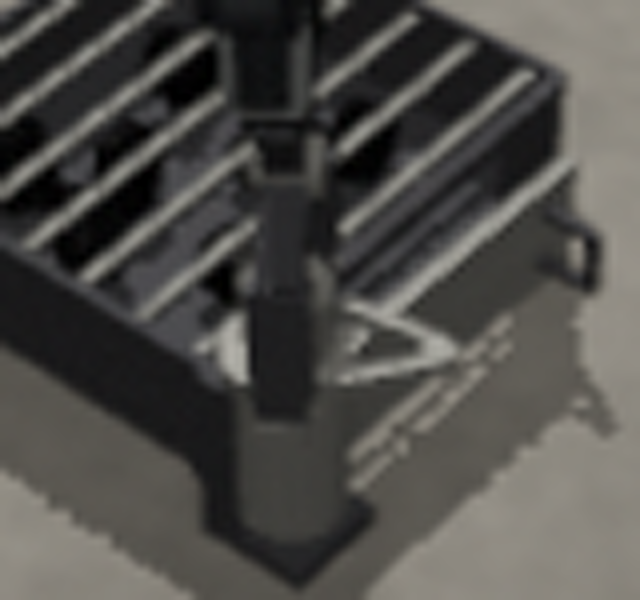

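step_arm([
  [[0,0,0],0],
  [[0,0,0],0],
], gripper=-0.08)

```text
time_s: 13.4
eef_pos: [525.5, -64.5, 204.7]
ee_rot: [0.137, 0.694, 0.137, -0.693]
force: [-0.7, 0.2, 6.0]
grip_width: 0.542
```

step_arm([
  [[0,0,0],0],
  [[0,0,0],0],
], gripper=-0.12)

```text
time_s: 13.6
eef_pos: [525.3, -64.5, 204.5]
ee_rot: [0.137, 0.694, 0.137, -0.694]
force: [-0.5, -0.3, 4.4]
grip_width: 0.561
```

step_arm([
  [[0,0,-0.01],0],
  [[0,0,0],0],
], gripper=-0.15)

```text
time_s: 13.8
eef_pos: [525.4, -64.6, 204.2]
ee_rot: [0.137, 0.694, 0.137, -0.693]
force: [0.1, 0.8, 5.4]
grip_width: 0.575
```

step_arm([
  [[0,0,-0.01],0],
  [[0,0,0],0],
], gripper=-0.18)

```text
time_s: 14.0
eef_pos: [525.5, -64.7, 203.9]
ee_rot: [0.137, 0.694, 0.137, -0.693]
force: [0.0, 0.5, 6.6]
grip_width: 0.591
```

step_arm([
  [[0,0,0],0],
  [[0,0,0],0],
], gripper=-0.21)

```text
time_s: 14.2
eef_pos: [525.3, -64.6, 203.7]
ee_rot: [0.137, 0.694, 0.137, -0.694]
force: [-0.1, 1.0, 4.6]
grip_width: 0.603
```

step_arm([
  [[0,0,0],0],
  [[0,0,0],0],
], gripper=-0.24)

```text
time_s: 14.4
eef_pos: [525.3, -64.6, 203.5]
ee_rot: [0.137, 0.694, 0.137, -0.694]
force: [0.3, 0.0, 3.9]
grip_width: 0.622
```

step_arm([
  [[0,0,0],0],
  [[0,0,0],0],
  [[0,0,0],0],
], gripper=-0.265)

```text
time_s: 14.7
eef_pos: [525.1, -64.6, 203.3]
ee_rot: [-0.137, -0.694, -0.137, 0.694]
force: [0.3, -1.8, 1.3]
grip_width: 0.633
```

```bash
python3 snap.py 12 wrist side;python3 -c "
from h import *
a=load('wrist12');b=load('side12')
crop(a,'pics/w12c.png',230,160,115,95,7)
crop(b,'pics/s12c.png',250,180,80,75,8)"
```

```text
14.8 [525.13 -64.55 203.34] yaw -1.181153203509033 down [-0. -0. -1.] F [ 0.14 -0.89  0.67] gw 0.6296440062464126 j [-0.344  0.355  1.544 -0.     1.242  0.837]
```

View pics/w12c.png

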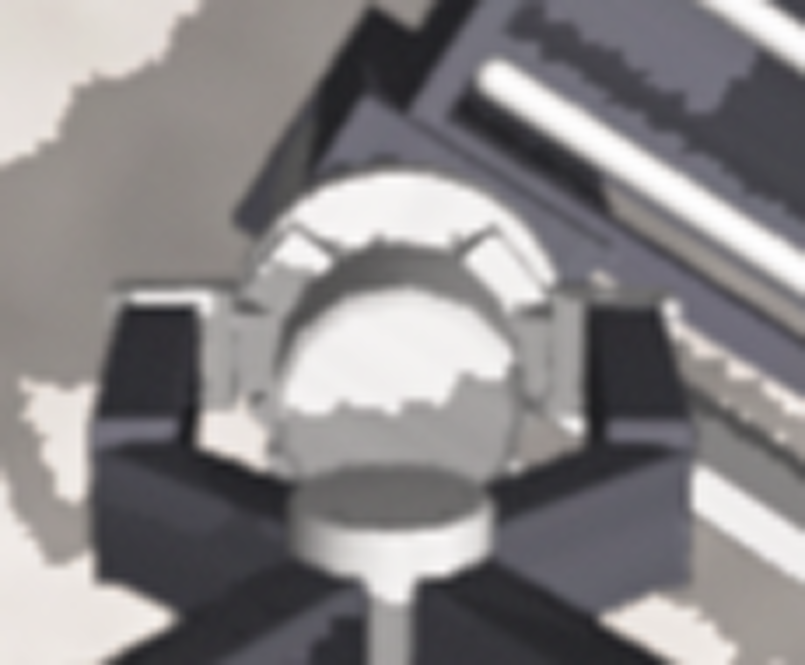

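View pics/s12c.png

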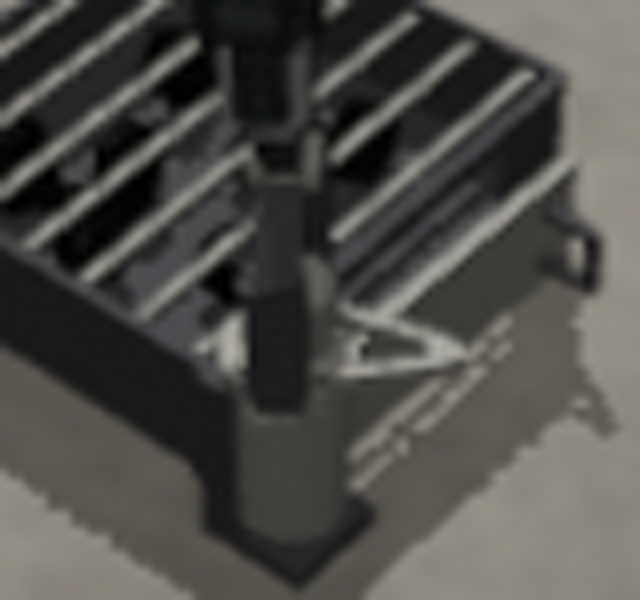

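step_arm([
  [[0,0,0.02],0],
  [[0,0,0.02],0],
  [[0,0,0.02],0],
], gripper=-0.275)

```text
time_s: 15.1
eef_pos: [524.9, -64.4, 205.5]
ee_rot: [-0.137, -0.693, -0.137, 0.694]
force: [-0.6, -0.6, -1.8]
grip_width: 0.637
```

step_arm([
  [[0,0,0.02],0],
  [[0,0,0.02],0],
  [[0,0,0.02],0],
  [[0,0,0.02],0],
])

```text
time_s: 15.5
eef_pos: [525.1, -64.4, 209.1]
ee_rot: [-0.137, -0.694, -0.137, 0.694]
force: [-0.4, -0.4, -4.7]
grip_width: 0.636
```

```bash
python3 snap.py 13 wrist side;python3 -c "
from h import *
a=load('wrist13');b=load('side13')
crop(a,'pics/w13c.png',230,160,115,95,7)
crop(b,'pics/s13c.png',250,180,80,75,8)"
```

```text
15.6 [525.19 -64.44 209.23] yaw -1.1811077206424412 down [ 0.  0. -1.] F [ 0.28  0.57 -3.11] gw 0.6392365875826367 j [-0.344  0.349  1.536  0.     1.256  0.837]
```

View pics/w13c.png

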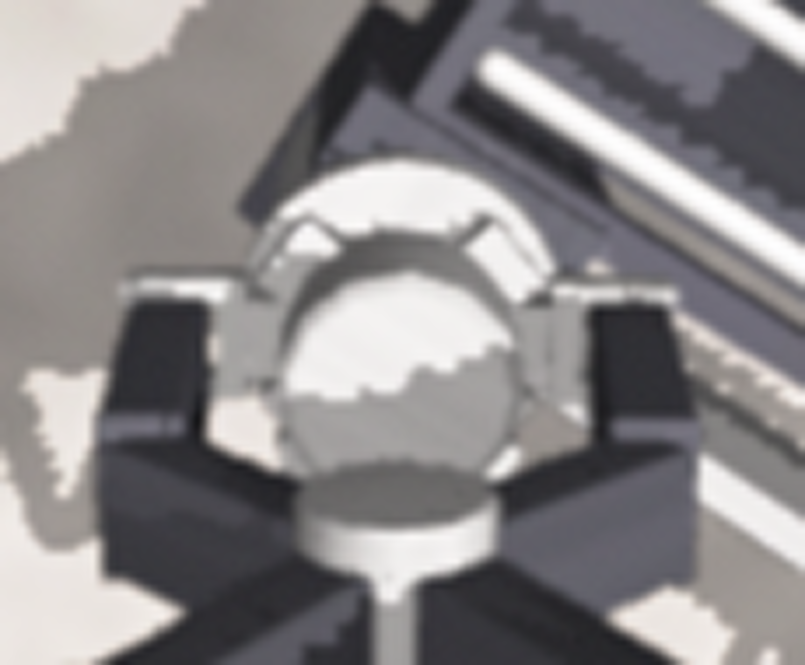

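View pics/s13c.png

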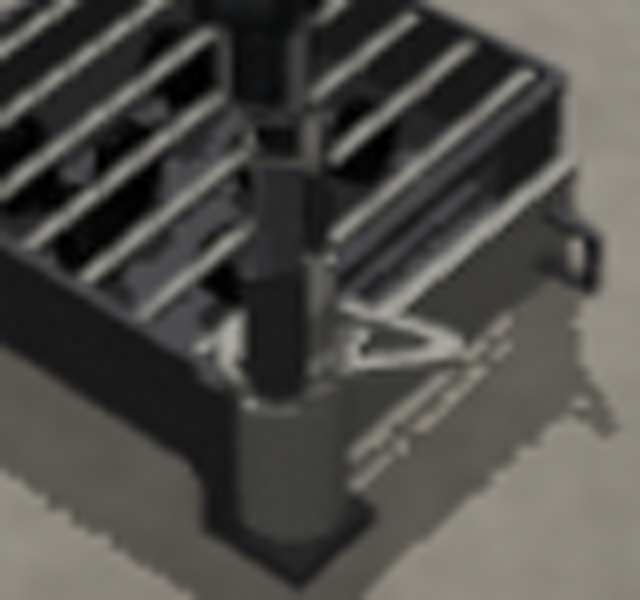

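step_arm([
  [[0,0,0.05],0],
  [[0,0,0.05],0],
  [[0,0,0.1],0],
  [[0,0,0.1],0],
  [[0,0,0.1],0],
])

```text
time_s: 16.1
eef_pos: [525.2, -64.5, 225.7]
ee_rot: [0.137, 0.694, 0.137, -0.694]
force: [0.0, 0.3, -0.7]
grip_width: 0.64
```

step_arm([
  [[0,0,0.2],0],
  [[0,0,0.2],0],
  [[0,0,0.2],0],
  [[0,0,0.2],0],
  [[0,0,0],0],
])

```text
time_s: 16.6
eef_pos: [525.6, -64.6, 258.4]
ee_rot: [0.137, 0.694, 0.136, -0.693]
force: [-0.1, 0.4, -1.7]
grip_width: 0.637
```

```bash
python3 snap.py 14 wrist side;python3 -c "
from h import *
a=load('wrist14');b=load('side14')
crop(a,'pics/w14c.png',200,130,170,140,5)
crop(b,'pics/s14c.png',250,140,100,115,6)"
```

```text
16.7 [525.15 -64.5  257.08] yaw -1.181137652895405 down [ 0. -0. -1.] F [ 0.37  0.18 -1.35] gw 0.6409520193206351 j [-0.344  0.311  1.461 -0.     1.369  0.837]
```

View pics/w14c.png

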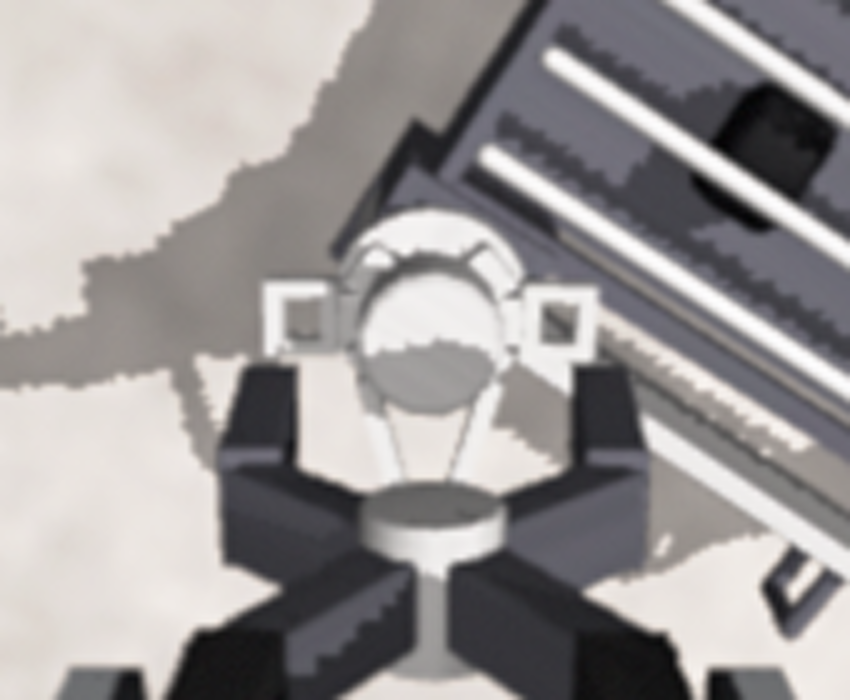

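View pics/s14c.png

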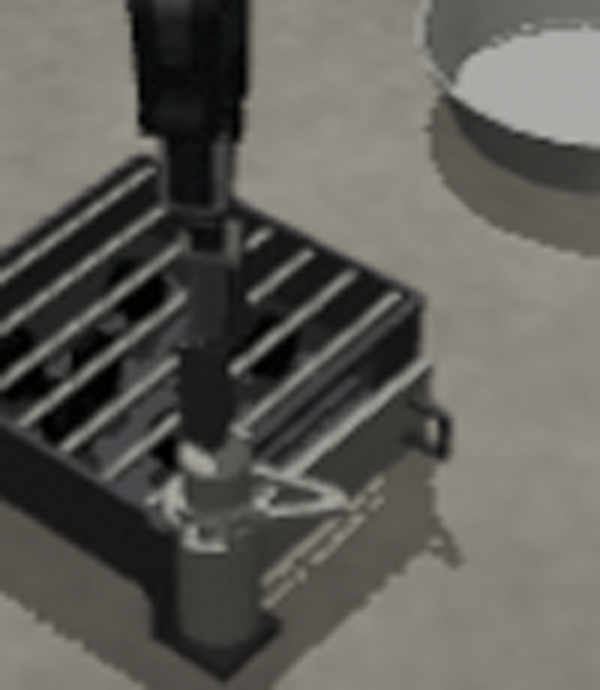

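```bash
python3 - <<'E'
from h import *
w=load("wrist14")
f=lambda u,v:(200+(u+.5)/5-.5,130+(v+.5)/5-.5)
for z in (84,87,90):
    a=plane(w,*f(262,320),z);b=plane(w,*f(600,320),z);print(z,np.linalg.norm(a-b).round(1),((a+b)/2).round(1))
# pivot cap location / pliers
tcp=np.array([525.2,-64.5,257.1]);ux=np.array([.926,.378,0]);uy=np.array([-.378,.926,0])
for z in (203,206,209):
    d=plane(w,*f(434,507),z)-tcp; print(z,(d@ux).round(2),(d@uy).round(2))
w6=load("wrist6"); f6=lambda u,v:(230+(u+.5)/7-.5,180+(v+.5)/7-.5)
print(f6(396,352),f(434,507))
E
```

```text
84 67.4 [523.5 -66.3  84. ]
87 66.7 [524.2 -66.   87. ]
90 66.1 [525.  -65.7  90. ]
203 5.79 -0.63
206 7.0 -0.6
209 8.22 -0.57
(286.14285714285717, 229.85714285714286) (286.4, 231.0)
```

step_arm([
  [[-0.05,0.4,0],0],
  [[-0.05,0.8,0],0],
  [[-0.05,0.8,0],0],
  [[-0.05,0.8,0],0],
  [[-0.05,0.8,0],0],
])

```text
time_s: 17.2
eef_pos: [514.4, 81.6, 256.8]
ee_rot: [-0.137, -0.693, -0.137, 0.694]
force: [0.8, -0.3, -1.5]
grip_width: 0.638
```

step_arm([
  [[-0.05,0.8,0],0],
  [[-0.04,0.8,0],0],
  [[-0.04,0.8,0],0],
  [[0,0.46,0],0],
  [[0,0,0],0],
])

```text
time_s: 17.7
eef_pos: [509.0, 196.5, 256.6]
ee_rot: [-0.138, -0.693, -0.138, 0.694]
force: [0.1, -0.0, -1.8]
grip_width: 0.639
```

step_arm([
  [[0,0,-0.3],0],
  [[0,0,-0.3],0],
  [[0,0,-0.2],0],
  [[0,0,0],0],
  [[0,0,0],0],
])

```text
time_s: 18.2
eef_pos: [510.1, 193.5, 225.0]
ee_rot: [-0.137, -0.694, -0.137, 0.694]
force: [-0.2, -0.7, -1.9]
grip_width: 0.641
```

```bash
python3 snap.py 15 wrist side;python3 -c "
from h import *
a=load('wrist15');b=load('side15')
crop(a,'pics/w15c.png',210,125,150,120,5)
crop(b,'pics/s15c.png',170,220,120,140,5)"
```

```text
18.3 [510.21 193.73 225.52] yaw -1.1814886189435179 down [ 0.001  0.    -1.   ] F [ 0.14  0.38 -1.13] gw 0.6371644110100182 j [0.148 0.371 1.461 0.    1.308 1.33 ]
```

View pics/w15c.png

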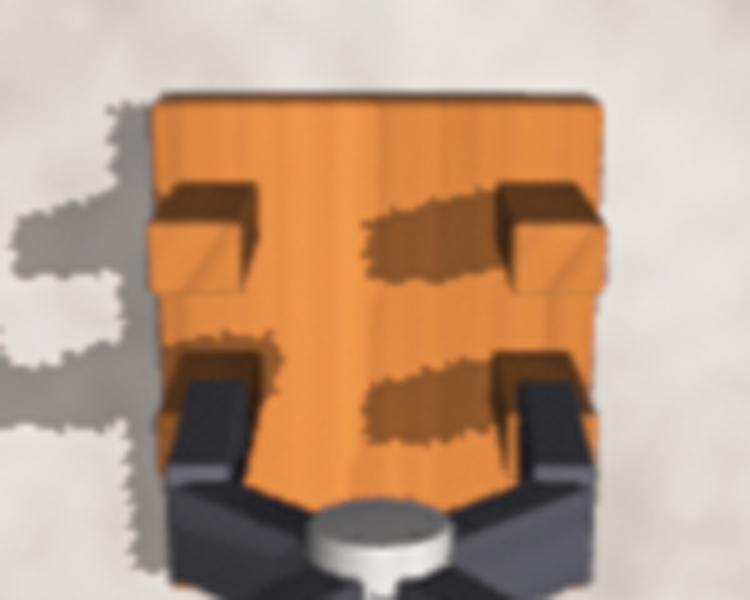

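View pics/s15c.png

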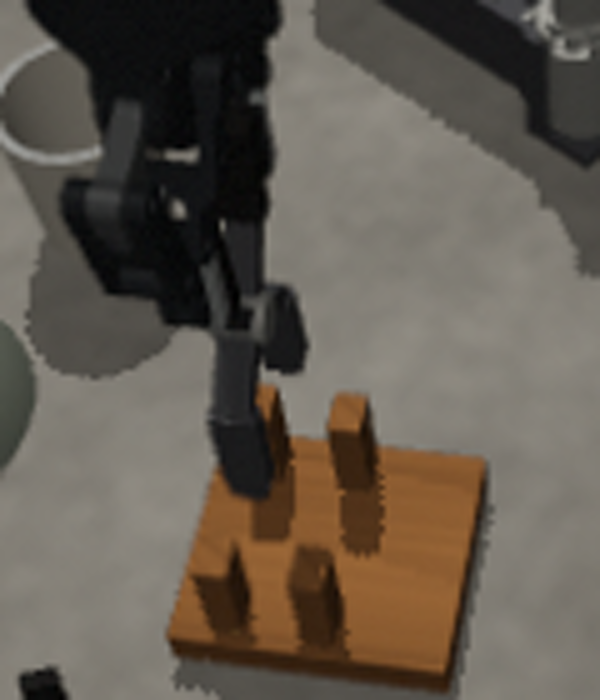

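step_arm([
  [[0,0,-0.2],0],
  [[0,0,-0.2],0],
  [[0,0,-0.2],0],
  [[0,0,-0.1],0],
  [[0,0,0],0],
])

```text
time_s: 18.8
eef_pos: [509.7, 193.9, 196.3]
ee_rot: [-0.137, -0.693, -0.137, 0.694]
force: [0.1, -0.4, -0.5]
grip_width: 0.638
```

```bash
python3 snap.py 16 wrist side;python3 -c "
from h import *
a=load('wrist16');b=load('side16')
crop(a,'pics/w16c.png',210,125,150,120,5)
crop(b,'pics/s16c.png',170,220,120,140,5)"
```

```text
18.9 [510.07 193.92 197.2 ] yaw -1.1811075670508513 down [ 0.  0. -1.] F [-0.02 -0.33 -1.87] gw 0.6393042874167437 j [ 0.149  0.396  1.502 -0.     1.243  1.33 ]
```

View pics/w16c.png

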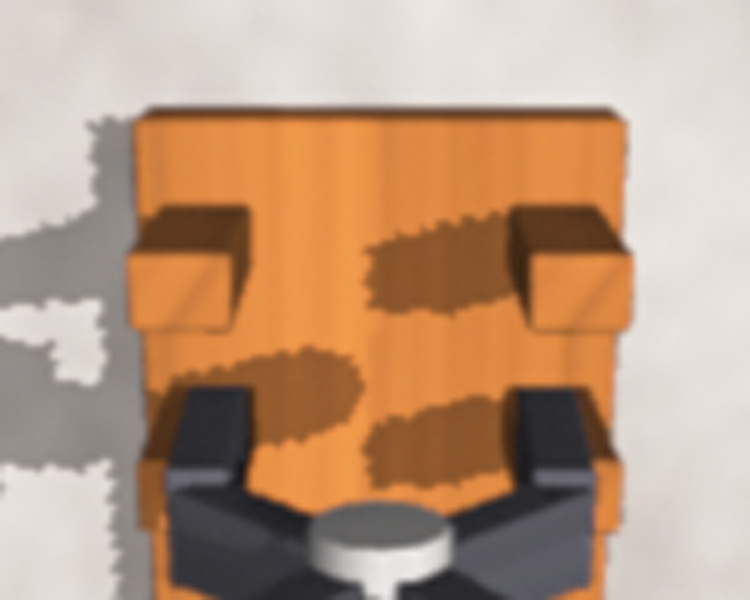

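View pics/s16c.png

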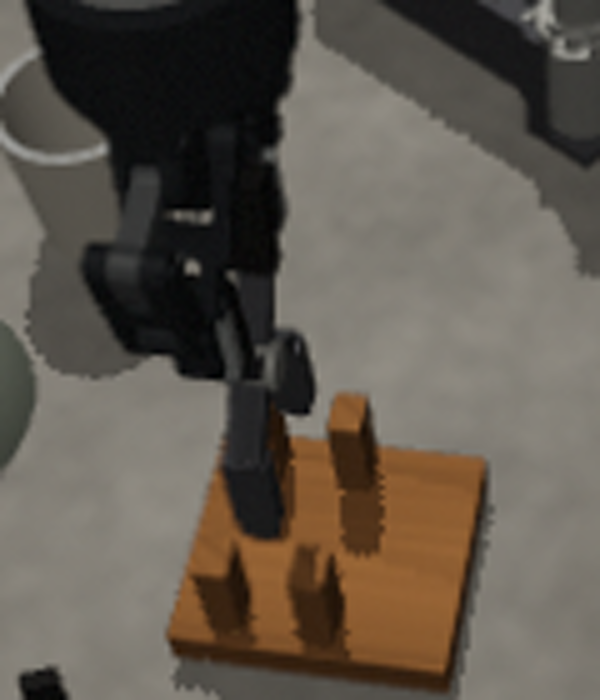

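```bash
python3 - <<'E'
from h import *
w=load("wrist16")
f=lambda u,v:(210+(u+.5)/5-.5,125+(v+.5)/5-.5)
o=np.array([510.2,193.7,0]);ux=np.array([.926,.378,0]);uy=np.array([-.378,.926,0])
for n,q,z in [("Lfront",(220,388),80),("Rfront",(545,388),80),("Lup",(180,330),66),("Rup",(580,330),66),("Lbackup",(150,458),66),("LoutJ",(190,388),80),("RoutJ",(585,388),80),("LinJ",(250,388),80),("RinJ",(515,388),80)]:
    d=plane(w,*f(*q),z)-o; print(n,(d@ux).round(1),(d@uy).round(1))
E
```

```text
Lfront 5.3 26.4
Rfront 5.4 -26.6
Lup 11.4 34.3
Rup 11.4 -33.7
Lbackup -11.8 40.5
LoutJ 5.3 31.3
RoutJ 5.4 -33.1
LinJ 5.3 21.5
RinJ 5.4 -21.7
```

step_arm([
  [[0.02,0.01,-0.1],0],
  [[0,0,-0.1],0],
  [[0,0,-0.1],0],
  [[0,0,-0.1],0],
  [[0,0,0],0],
])

```text
time_s: 19.4
eef_pos: [510.5, 194.3, 180.4]
ee_rot: [-0.137, -0.693, -0.137, 0.694]
force: [-0.4, 0.8, -1.9]
grip_width: 0.638
```

step_arm([
  [[0,0,-0.2],0],
  [[0,0,-0.2],0],
  [[0,0,-0.1],0],
  [[0,0,-0.1],0],
  [[0,0,0],0],
])

```text
time_s: 19.9
eef_pos: [510.5, 194.3, 156.5]
ee_rot: [-0.137, -0.693, -0.137, 0.694]
force: [-0.5, -0.3, -0.9]
grip_width: 0.636
```

Going in freely. I lower the last stretch by feel.

step_arm([
  [[0,0,-0.05],0],
  [[0,0,-0.05],0],
  [[0,0,-0.05],0],
  [[0,0,-0.05],0],
  [[0,0,-0.02],0],
])

```text
time_s: 20.4
eef_pos: [510.7, 194.3, 148.1]
ee_rot: [-0.137, -0.694, -0.137, 0.694]
force: [-0.5, 0.0, -1.0]
grip_width: 0.64
```

step_arm([
  [[0,0,-0.03],0],
  [[0,0,-0.03],0],
  [[0,0,0],0],
])

```text
time_s: 20.7
eef_pos: [510.7, 194.3, 145.7]
ee_rot: [-0.137, -0.694, -0.137, 0.694]
force: [-0.5, -0.8, -2.1]
grip_width: 0.64
```

step_arm([
  [[0,0,-0.02],0],
  [[0,0,-0.02],0],
  [[0,0,0],0],
])

```text
time_s: 21.0
eef_pos: [510.7, 194.3, 144.2]
ee_rot: [-0.137, -0.694, -0.137, 0.694]
force: [0.2, -0.1, -0.7]
grip_width: 0.633
```

step_arm([
  [[0,0,-0.02],0],
  [[0,0,0],0],
])

```text
time_s: 21.2
eef_pos: [511.0, 194.3, 143.8]
ee_rot: [0.137, 0.694, 0.137, -0.693]
force: [-0.1, -0.5, 1.2]
grip_width: 0.64
```

step_arm([
  [[0,0,-0.02],0],
  [[0,0,0],0],
])

```text
time_s: 21.4
eef_pos: [511.4, 194.2, 143.4]
ee_rot: [0.137, 0.694, 0.137, -0.693]
force: [1.3, -0.8, 4.8]
grip_width: 0.636
```

step_arm([
  [[0,0,-0.02],0],
  [[0,0,0],0],
])

```text
time_s: 21.6
eef_pos: [511.3, 194.2, 142.6]
ee_rot: [0.137, 0.694, 0.137, -0.693]
force: [0.0, -0.9, 5.6]
grip_width: 0.638
```

step_arm([
  [[0,0,0],0],
  [[0,0,0],0],
], gripper=-0.4)

```text
time_s: 21.8
eef_pos: [510.5, 194.3, 141.5]
ee_rot: [-0.137, -0.693, -0.137, 0.694]
force: [-0.2, -0.1, -0.8]
grip_width: 0.702
```

step_arm([
  [[0,0,0],0],
  [[0,0,0],0],
  [[0,0,0],0],
  [[0,0,0],0],
], gripper=-1)

```text
time_s: 22.2
eef_pos: [510.8, 194.3, 141.9]
ee_rot: [-0.137, -0.694, -0.137, 0.694]
force: [0.6, 0.4, -0.2]
grip_width: 0.996
```

```bash
python3 snap.py 17 wrist side
```

```text
22.3 [510.75 194.33 141.9 ] yaw -1.1810901244051941 down [-0.  0. -1.] F [-0.61  0.42  0.22] gw 0.998979970192824 j [0.149 0.457 1.567 0.    1.118 1.33 ]
```

View pics/wrist17.png

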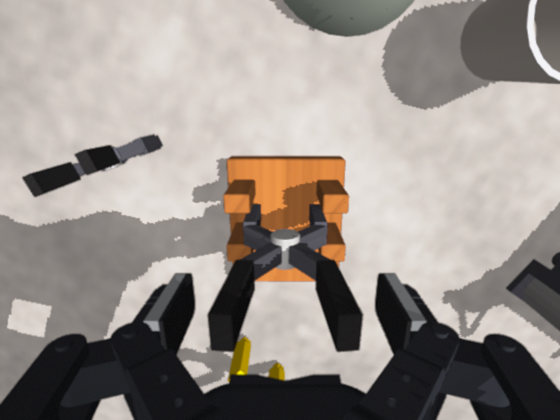

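Wrist view: the fingers are fully open and clear of both handles (210–250 and 320–360, row 350). The pliers stand between the uprights. I retract straight up.

step_arm([
  [[0,0,0.1],0],
  [[0,0,0.3],0],
  [[0,0,0.6],0],
  [[0,0,0.8],0],
  [[0,0,0.9],0],
])

```text
time_s: 22.8
eef_pos: [510.4, 194.3, 251.7]
ee_rot: [-0.137, -0.694, -0.137, 0.694]
force: [0.5, -0.7, -0.6]
grip_width: 1.002
```

step_arm([
  [[0,0,0.9],0],
  [[0,-0.5,0.2],0],
  [[0,-0.9,0],0],
  [[0,-0.9,0],0],
  [[0,0,0],0],
])

```text
time_s: 23.3
eef_pos: [510.8, 99.3, 295.1]
ee_rot: [0.136, 0.694, 0.135, -0.694]
force: [0.6, 0.3, 1.5]
grip_width: 1.003
```

step_arm([
  [[0,0,0],0],
  [[0,0,0],0],
  [[0,0,0],0],
])

```text
time_s: 23.6
eef_pos: [510.7, 103.2, 294.1]
ee_rot: [0.137, 0.694, 0.137, -0.694]
force: [-0.5, 0.9, 0.3]
grip_width: 1.002
```

```bash
python3 snap.py 18 wrist side top
```

```text
23.75 [510.7 102.9 293.9] yaw -1.1801305894926533 down [-0.  0. -1.] F [-0.4   0.2  -0.63] gw 1.0005648094695834 j [-0.026  0.272  1.418  0.     1.452  1.154]
```

View pics/wrist18.png

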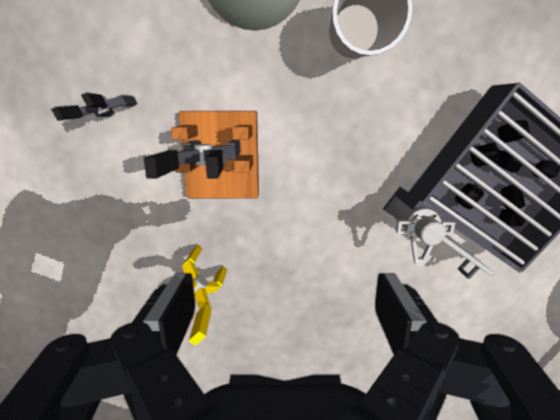

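View pics/side18.png

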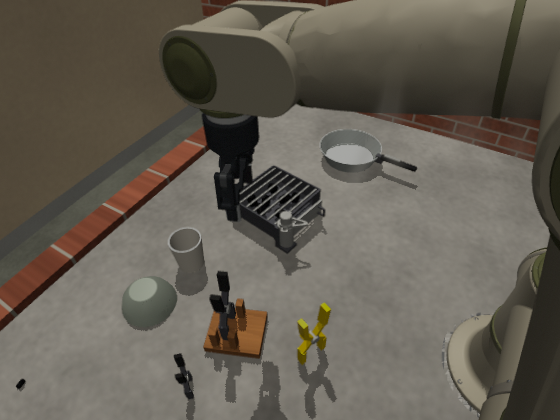

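```bash
python3 - <<'E'
from h import *
a=load('side0')['image'][250:360,170:280];b=load('side18')['image'][250:360,170:280]
c=load('wrist18')['image'][185:295,375:485]
cv2.imwrite('pics/cmp.png',cv2.resize(np.hstack([a,b]),None,fx=3.6,fy=3.6,interpolation=cv2.INTER_CUBIC))
cv2.imwrite('pics/ring18.png',cv2.resize(c,None,fx=5,fy=5,interpolation=cv2.INTER_CUBIC))
E
```

```text
(no output)
```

View pics/cmp.png

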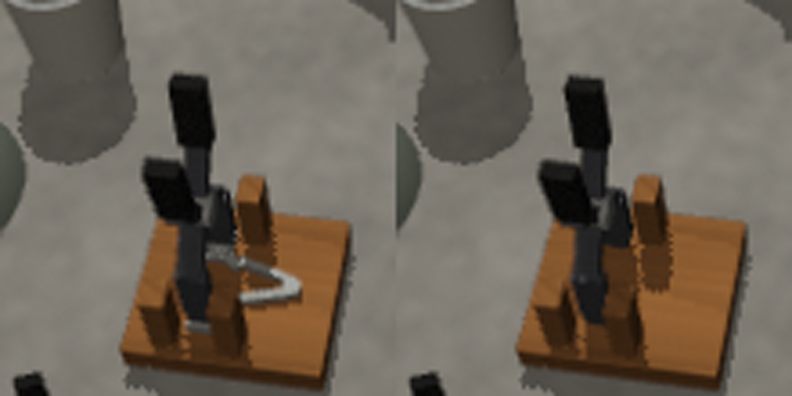

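View pics/ring18.png

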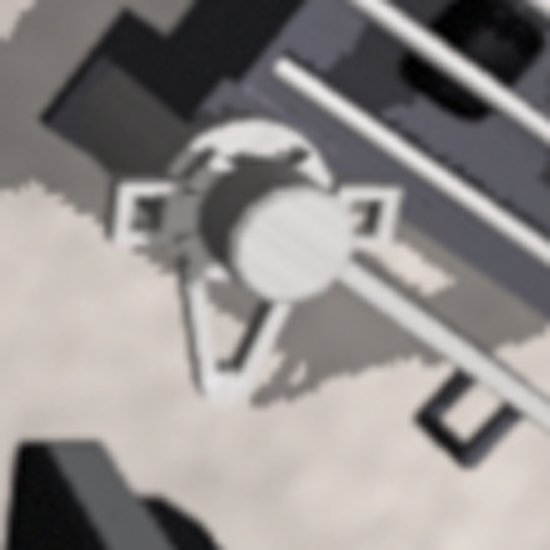

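Pliers: their pose in the stand matches the starting picture to within a pixel or so. Ring: it lies flat on the collar, tail and ears closed, with both ear slots empty. I hand the job in.

```bash
python3 -c "
from rig import ticket
print(ticket.finish_job())"
```

```text
the job is handed in; nothing more can be done
None
```

The ring is shut in the post's groove and the pliers are back upright in their stand. I handed the job in about 24 s into the 72 s allowed, and no verdict is reported.

- **Fitting the ring:** I squeezed the pliers to their stop at 40 N and lifted the ring clear of the stand. I lined it up over the post with the wrist camera, to about 0.5 mm. It went down without contact until it met the shoulder, where I pressed with about 10 N at first. I then opened the grip in small steps to about 54 mm so the ring closed, and drew the pliers off.
- **Returning the pliers:** I lowered them into the stand until they touched bottom, opened the gripper and backed away.

**Last checks**
- **Ring:** it looks flat on the collar with both ear slots empty. I measured about 66 mm over the ears, against 64 mm fully shut. Allowing for blurred edges, that fits the ring being in the groove and not gripping the full-width post.
- **Pliers:** they stand as in the first picture, to within about a pixel.
- **Bowl, cup and pan:** none looks moved in the last side picture; I did not measure them.
- **Robot:** the gripper is open, clear of everything, and reads about zero force.

**What disagreed:** the cameras differed by 2 to 4 mm on where the stand is, so I used the wrist camera for alignment. The post-top height was uncertain by a few millimetres in the pictures (roughly 105 to 110 mm), so I found the shoulder by contact.

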